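Put the bench supplies back in their matching trays

TASK

Tidy the bench: put the tape roll, the jar with the blue cap, the white glue bottle with the red nozzle and the small yellow screwdriver back, each into the grey tray whose recess matches its outline (the tape goes in the one with the round post, over the post; the jar and the glue bottle stand upright in the larger and the smaller plain round recess; the screwdriver lies in the long one, either way round). Each must sit fully down in its recess, let go. Do not disturb the dark grey tin and the tall yellow tin.

Things in the scene. Friction and masses are not known exactly. Their poses are not given: they have to be found in the camera images.
- tape_centre (a point): Roll of brown paper tape lying flat: ring of outer diameter 84 mm, 24 mm high, open core about 50 mm across, wall about 17 mm thick (too wide to take across: pinch the wall, one finger in the core). This point: centre of the ring, half-way up, 12 mm above its underside; z along the ring's axis. 0.09 kg.
- jar_centre (a point): White jar with a blue screw cap, 96 mm high, standing: body 68 mm across up to 76 mm, cap 54 mm across and 20 mm high on top (take it by the body or by the cap). This point: on its axis, half-way up, 48 mm above its underside; z up along the axis. 0.22 kg.
- glue_centre (a point): White glue bottle with a red nozzle, 110 mm high, standing: round body 38 mm across up to 83 mm with straight sides to about 65 mm, nozzle 15 mm across above. This point: on its axis, half-way up, 55 mm above its underside; z up along the axis. 0.07 kg.
- driver_centre (a point): Small screwdriver lying on the bench, 155 mm long: yellow handle about 88 mm long, about 25 mm across and 25 mm high, steel blade 6 mm thick. This point: half-way along its whole length and half-way up, 12.5 mm above its underside; x points along the axis toward the blade tip, z up. The middle of the handle lies 34 mm from it toward -x. 0.09 kg.
- tray_tape: Round grey plastic tray screwed to the bench by two small lugs, rim 9 mm high, dark recess floor 3 mm above the bench (so the recess is 6 mm deep), wall 8 mm thick; origin at the centre of its underside on the bench, z up. Recess 100 mm in diameter with a 28 mm post in its middle, as high as the rim: for the tape roll.
- tray_jar: Round grey plastic tray screwed to the bench by two small lugs, rim 9 mm high, dark recess floor 3 mm above the bench (so the recess is 6 mm deep), wall 8 mm thick; origin at the centre of its underside on the bench, z up. Plain recess 84 mm in diameter: for the jar.
- tray_glue: Small round grey plastic tray screwed to the bench by two small lugs, rim 9 mm high, dark recess floor 3 mm above the bench (so the recess is 6 mm deep), wall 8 mm thick; origin at the centre of its underside on the bench, z up. Plain recess 56 mm in diameter: for the glue bottle.
- tray_driver: Long grey plastic tray screwed to the bench by two small lugs, rim 9 mm high, dark recess floor 3 mm above the bench (so the recess is 6 mm deep), wall 8 mm thick; origin at the centre of its underside on the bench, z up. Rectangular recess 176 mm along the tray's x axis and 44 mm along its y: for the screwdriver.
- tin_dark: Dark grey tin, 75 mm across, 101 mm high, a bystander behind the bench vice; origin at the centre of its underside. (The vice is fixed, 165 mm high, within 75 mm either side of the robot's middle line, between the trays on the left and the things on the right: carry over it. A fixed parts cabinet, 205 mm high, stands beyond the trays, its nearest drawer handle at 0.64 m ahead of the robot.)
- can_cream: Tall yellow tin, 85 mm across, 155 mm high, a bystander at the right of the things; origin at the centre of its underside.
Not all that is in view belongs to the job. What is shaped like the part that bears glue_centre but purple is not meant.

How it is judged:
By the outcome, as a careful person would: the job done as asked, in the order asked, and still so for the second after the job is handed in, with the robot touching nothing.
It also fails if it takes over 138 s, if anything falls off the work surface, if the arm or the gripper's body presses on something with over 40 N, if the wrist force passes 120 N, or if a joint passes its speed limit or range.

ROBOT

A 7-joint arm with a two-finger parallel gripper is mounted at the origin on a cart in front of the work surface, level with it; the furniture and walls round the work are solid. World frame = base frame: x ahead of the robot, y to its left, z up, the work surface at z = 0. Lengths are in m, angles in rad, forces in N, time in s.
With the tool pointing down it reaches from about 0.35 to 0.9 m from the base axis. Payload 8.1 kg.
Tool frame: the origin (TCP) lies midway between the tips of the shut fingers; the grasp point (between the pads) lies 19 mm behind it; z points along the fingers, y is the direction in which the jaws open and shut (so a half turn about z gives the same grasp; the last joint's range is limited). The gripper opens to 92 mm and grips with 3 to 60 N. Pads are 19 mm wide; open, the fingers measure 130 mm over their backs; the gripper's body (75 mm by 190 mm) begins 47 mm behind the grasp point.
Start: joints at [1.102, 0.434, 0.025, 1.573, -0.012, 1.134, -0.075], TCP at [0.224, -0.584, 0.227] pointing down, gripper open.
Joint ranges: [-2.62, 2.62], [-0.44, 2.09], [-1.27, 1.32], [0.08, 2.57], [-1.32, 4.46], [0.12, 2], [-2.74, 2.74]. Speed limits (rad/s): [2.22, 2.22, 3.01, 3.01, 3.14, 3.14, 3.14].

INTERFACE

Orientations are given as a rotation vector (axis times angle).
In Python, from cell import monitor, get_image, get_calibration, workorder, look_for, masks_of gives the robot as it stands.
- The arm moves only by the shell command python3 -m crank 'ROWS' [FORCE]. ROWS is JSON, a list of rows, each a list of 3 entries, a list of its own where there are three numbers: the shift along the tool's x, y, z in cm, then the turn about the tool's z in degrees, then the closure in counts, from 0 (fully open) to 255 (shut). A call has 1 to 5 rows; each row shifts and turns the commanded pose from where the row before left it, along the tool's axes as they then stand; what a row does not reach is not made up. A row lasts 1/10 s, in which the tool goes at most 50 mm and 8.59 degrees, less where a joint would pass 70% of its speed; a pose out of reach is approached as far as the arm can. A call with a gripper value outside its range is refused whole. The fingers move at their own pace and stop on an object; FORCE is the grip in N (left out, the last holds). Time passes only in rows, so rows that do not move let the fingers close. It gives the time, the measured TCP pose, the force and the opening at its end, in the units of the state.
- monitor.observe(): the state, without advancing time (a new reading comes with each control period).
- get_image(name): name is "side" or "top"; returns (picture, depth): 384x512x3 uint8, red, green, blue; 384x512 float32, m along the optical axis (not along the pixel's ray), 0 where there is no reading.
- get_calibration(name): a dict with "fx", "fy", "cx", "cy" (pixels), "D" ([k1, k2, p1, p2, k3] as OpenCV has them; the pictures are not rectified), "R" (3x3) and "t" (3): a world point X has camera coordinates R X + t. Camera axes: x right, y down, z forward; pixel columns grow to the right and rows downward; lengths in m; the calibration is good to about 2 mm. A picture is of the moment at which its call begins. get_calibration takes no time and is no camera call.
- workorder.sign_off(): hands the job in, once; it reports no verdict.
Trained networks look in the newest picture that a camera, given by its name, has taken for a name from the list of things; names that differ only in an ending like _2 or _b are one class to them, and where a whole thing is asked for, a point or a joint stands for the part that bears it (a point fixed in the world has none). Each returns a list of dicts, best first, with "score" (0 to 1); they miss things now and then, are a little off and sometimes report something else, mostly with a low value. They report only what shows in the picture. A call takes as long as a camera call. They do not tell look-alikes from the thing itself.
- look_for(label, camera): "location" ([x, y, z] in m, in world coordinates, good to about 4 mm: the middle of the surface that is visible of it).
- masks_of(label, camera): "region" (384x512 bool, what is visible of it).
The state is a dict: "clock": time; "joints": joint angles; "dq": joint speeds; "joint_efforts": joint torques, N m; "position": TCP position; "ee_rot": TCP orientation; "force": force on the tool from outside, world axes, zero at the start; "ft_torque": the same for the moment, N m; "width": opening from 0.0 (shut) to 1.0 (fully open).
Only numpy, scipy, OpenCV 4.12 (cv2) and the standard library are available. Lean on these libraries where they do the work, as an engineer would, in place of code of your own. Each camera call takes 0.05 s, during which the arm holds its last target.

## Working session

There is one attempt and no reset: what is moved stays moved. The work goes in short steps, Python scripts to look and compute and a shell command to move; the robot and the scene stay as the last step left them, time stands still between calls to the robot, and variables do not carry over. Pictures are saved under pics/ and viewed, and the job is handed in when it is done.

```bash
ls; mkdir -p pics
python3 - <<'E'
from cell import *
import cv2
print(monitor.observe())
for n in ("side","top"):
    im,d=get_image(n); cv2.imwrite(f"pics/{n}0.png",im[:,:,::-1]); c=get_calibration(n); print(c)
    import numpy as np; np.save(f"pics/{n}0d.npy",d)
E
```

```text
pics
{'clock': 0.0, 'joints': array([ 1.10242624,  0.43523516,  0.02498108,  1.5741007 , -0.0116248 ,
        1.13395416, -0.07508457]), 'dq': array([-1.49367919e-03, -5.53434170e-04,  2.49281329e-04, -7.72212862e-05,
        1.37618215e-03, -1.90658845e-03,  2.23472677e-04]), 'joint_efforts': array([ 1.52624921e-04, -6.67844296e+01,  9.85014103e-01, -3.14468873e+01,
       -6.05900749e-02,  4.26844438e-02,  1.00656657e-04]), 'position': array([ 0.22331472, -0.58320782,  0.22593608]), 'ee_rot': array([-3.08774704e+00, -5.70968585e-01,  6.31100630e-04]), 'force': array([1.00264394, 0.14376703, 0.34896861]), 'ft_torque': array([ 0.03749399,  0.00108193, -0.01558728]), 'width': 0.9990044472892209}
{'fx': 390.31195625275484, 'fy': 390.31195625275484, 'cx': 265.55640834459314, 'cy': 191.76927557264443, 'D': array([-0.05952844,  0.        ,  0.        ,  0.        ,  0.        ]), 'R': array([[ 0.95196615, -0.30577608, -0.01616918],
       [-0.18334258, -0.52691162, -0.82990942],
       [ 0.24524672,  0.79301017, -0.5576638 ]]), 't': array([-0.51451816,  0.12059538,  1.17719332])}
{'fx': 469.1957021762267, 'fy': 469.1957021762267, 'cx': 260.23749610508906, 'cy': 190.83483741390305, 'D': array([-0.00974161,  0.        ,  0.        ,  0.        ,  0.        ]), 'R': array([[-0.02574784, -0.9995871 , -0.01275458],
       [-0.99240538,  0.0270939 , -0.11998949],
       [ 0.12028552,  0.00956824, -0.99269323]]), 't': array([-0.05152782,  0.54362283,  1.54252429])}
```

View pics/top0.png

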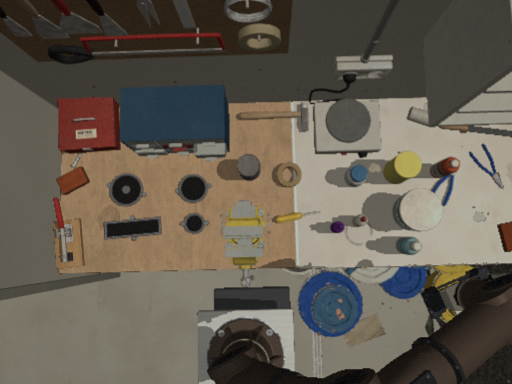

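View pics/side0.png

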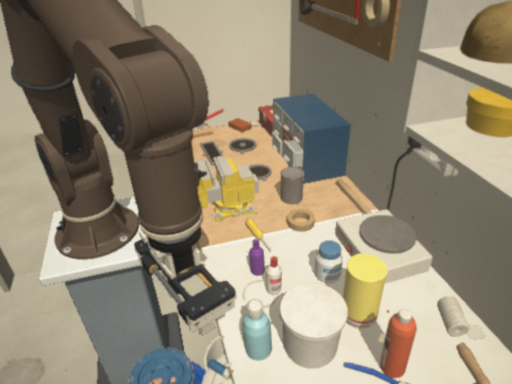

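```bash
cat > h.py <<'E'
import numpy as np, cv2
from cell import *
from scipy.spatial.transform import Rotation as Rn
def cloud(n,d):
    c=get_calibration(n); K=np.array([[c['fx'],0,c['cx']],[0,c['fy'],c['cy']],[0,0,1]])
    h,w=d.shape; u,v=np.meshgrid(np.arange(w),np.arange(h))
    p=cv2.undistortPoints(np.stack([u,v],-1).reshape(-1,1,2).astype(np.float64),K,c['D']).reshape(h,w,2)
    X=np.dstack([p*d[...,None],d]); return (X-c['t'])@c['R']
def proj(n,P):
    c=get_calibration(n); K=np.array([[c['fx'],0,c['cx']],[0,c['fy'],c['cy']],[0,0,1]])
    return cv2.projectPoints(np.array(P,float).reshape(-1,1,3),cv2.Rodrigues(c['R'])[0],c['t'],K,c['D'])[0].reshape(-1,2)
def circ(xy):
    A=np.c_[2*xy,np.ones(len(xy))]; s=np.linalg.lstsq(A,(xy**2).sum(1),rcond=None)[0]
    return s[0],s[1],np.sqrt(s[2]+s[0]**2+s[1]**2)
E
python3 - <<'E'
from h import *
np.set_printoptions(precision=4,suppress=True)
P=cloud("top",np.load("pics/top0d.npy"))
for l in ["tape_centre","jar_centre","glue_centre","driver_centre","tray_tape","tray_jar","tray_glue","tray_driver","tin_dark","can_cream"]:
    for x in masks_of(l,"top"):
        m=x['region']; v,u=np.nonzero(m); q=P[m]; print(l,round(x['score'],2),m.sum(),'px',u.mean().round(),v.mean().round(),'med',np.median(q,0),'z5/95',np.percentile(q[:,2],[5,95]))
        if x['score']>.4:
            (cx,cy),r=cv2.minEnclosingCircle(q[:,:2].astype(np.float32)); print('   minc',cx,cy,r, cv2.minAreaRect(q[:,:2].astype(np.float32)))
    np.save
print(monitor.observe()['clock'])
E
```

```text
tape_centre 0.75 339 px 289.0 174.0 med [ 0.5987 -0.1658  0.0243] z5/95 [0.0094 0.0306]
   minc 0.6016644835472107 -0.16642649471759796 0.04489574953913689 ((0.598691999912262, -0.16503684222698212), (0.0830903872847557, 0.08271245658397675), 6.336741924285889)
jar_centre 0.89 433 px 356.0 175.0 med [ 0.58   -0.3795  0.0905] z5/95 [0.0036 0.1015]
   minc 0.4806928038597107 -0.25809600949287415 0.21865540742874146 ((0.4734937250614166, -0.2646971344947815), (0.07013154029846191, 0.4341725707054138), 42.519142150878906)
glue_centre 0.51 150 px 361.0 220.0 med [ 0.4329 -0.387   0.0764] z5/95 [0.0044 0.1078]
   minc 0.43523699045181274 -0.40056225657463074 0.028002198785543442 ((0.4358445703983307, -0.4004825949668884), (0.03675457835197449, 0.054569657891988754), 7.470901012420654)
driver_centre 0.51 172 px 292.0 216.0 med [ 0.453  -0.1666  0.0225] z5/95 [0.0136 0.0295]
   minc 0.411398708820343 -0.17142829298973083 0.1079549714922905 ((0.43751826882362366, -0.15492713451385498), (0.06456780433654785, 0.21569202840328217), 32.28291320800781)
tray_tape 0.94 963 px 125.0 189.0 med [0.563 
[... 1074 characters left out ...]
91]
   minc 0.4114658832550049 -0.16803139448165894 0.1051606684923172 ((0.43888288736343384, -0.1494959145784378), (0.06618934124708176, 0.21012134850025177), 34.06090545654297)
tin_dark 0.73 502 px 249.0 166.0 med [ 0.6162 -0.0319  0.0962] z5/95 [0.0332 0.1029]
   minc 0.5057828426361084 -0.0538838729262352 0.1556396633386612 ((0.5101914405822754, -0.06702391803264618), (0.3076550364494324, 0.07374931871891022), 18.54714584350586)
can_cream 0.75 923 px 402.0 167.0 med [ 0.5928 -0.5146  0.1533] z5/95 [0.019  0.1606]
   minc 0.49678516387939453 -0.3511326014995575 0.3062974810600281 ((0.48691949248313904, -0.3580343723297119), (0.08534650504589081, 0.6098038554191589), 33.82905197143555)
0.6
```

Run:
```python
from h import *
np.set_printoptions(precision=4,suppress=True)
im=cv2.imread("pics/top0.png"); d=np.load("pics/top0d.npy"); P=cloud("top",d)
cv2.imwrite("pics/crop_r.png",cv2.resize(im[150:250,265:425],None,fx=5,fy=5,interpolation=cv2.INTER_CUBIC))
cv2.imwrite("pics/crop_l.png",cv2.resize(im[160:250,95:225],None,fx=6,fy=6,interpolation=cv2.INTER_CUBIC))
s=cv2.imread("pics/side0.png"); cv2.imwrite("pics/crop_s.png",cv2.resize(s[200:320,230:390],None,fx=5,fy=5,interpolation=cv2.INTER_CUBIC))
c=get_calibration("top"); print('cam',-c['R'].T@c['t']); c=get_calibration("side"); print('cam',-c['R'].T@c['t'])
get_image("top")
g=cv2.cvtColor(im,cv2.COLOR_BGR2GRAY)
for l in ["tray_tape","tray_jar","tray_glue","tray_driver"]:
    m=masks_of(l,"top")[0]['region']
    q=(m)&(g<60)
    # plane intersection at z=.003
    C=-c['R'].T@c['t']
    n,lab,st,ce=cv2.connectedComponentsWithStats(q.astype(np.uint8))
    k=1+np.argmax(st[1:,4]); cc=lab==k
    v,u=np.nonzero(cc)
    ct=get_calibration("top"); K=np.array([[ct['fx'],0,ct['cx']],[0,ct['fy'],ct['cy']],[0,0,1]])
    C=-ct['R'].T@ct['t']
    p=cv2.undistortPoints(np.c_[u,v].reshape(-1,1,2).astype(float),K,ct['D']).reshape(-1,2)
    D=np.c_[p,np.ones(len(p))]@ct['R']; W=C+D*((.005-C[2])/D[:,2])[:,None]
    r=cv2.minAreaRect(W[:,:2].astype(np.float32)); print(l,ce[k],st[k,4],'cent',W.mean(0),cv2.minEnclosingCircle(W[:,:2].astype(np.float32)),r)
    mm=m&(d>0); v,u=np.nonzero(m); p=cv2.undistortPoints(np.c_[u,v].reshape(-1,1,2).astype(float),K,ct['D']).reshape(-1,2)
    D=np.c_[p,np.ones(len(p))]@ct['R']; W=C+D*((.009-C[2])/D[:,2])[:,None]; print('  rim mask',W.mean(0),W.min(0),W.max(0))
```

```text
cam [ 0.3526 -0.081   1.5958]
cam [ 0.2232 -1.0273  0.7482]
tray_tape [125.7875 189.2323] 607 cent [0.5636 0.3955 0.005 ] ((0.5638806819915771, 0.3957550823688507), 0.05007045716047287) ((0.5644863843917847, 0.3949279189109802), (0.09725595265626907, 0.09686624258756638), 88.46370697021484)
  rim mask [0.5641 0.3929 0.009 ] [0.5086 0.3316 0.009 ] [0.6198 0.4524 0.009 ]
tray_jar [192.6955 187.8315] 463 cent [0.5621 0.1654 0.005 ] ((0.5620391964912415, 0.16500772535800934), 0.04178065434098244) ((0.5632620453834534, 0.1660405993461609), (0.07899261265993118, 0.07976943254470825), 89.34983825683594)
  rim mask [0.5621 0.1635 0.009 ] [0.5127 0.1054 0.009 ] [0.6098 0.222  0.009 ]
tray_glue [193.9904 222.89  ] 209 cent [0.442 0.162 0.005] ((0.4419105648994446, 0.16183052957057953), 0.027671843767166138) ((0.44163233041763306, 0.1619458645582199), (0.05330586060881615, 0.05239320546388626), 43.98772430419922)
  rim mask [0.4412 0.1607 0.009 ] [0.4074 0.1138 0.009 ] [0.4754 0.2055 0.009 ]
tray_driver [132.3069 227.4405] 681 cent [0.432  0.3722 0.005 ] ((0.42670702934265137, 0.3714005649089813), 0.08958224952220917) ((0.4323599636554718, 0.3717900812625885), (0.04482926055788994, 0.17627224326133728), 3.941803216934204)
  rim mask [0.4332 0.3708 0.009 ] [0.3926 0.2734 0.009 ] [0.4742 0.4678 0.009 ]
```

View pics/crop_r.png

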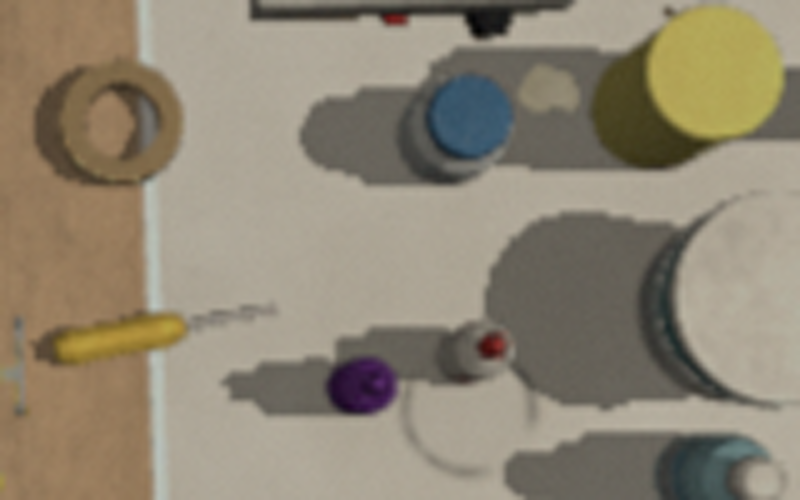

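View pics/crop_s.png

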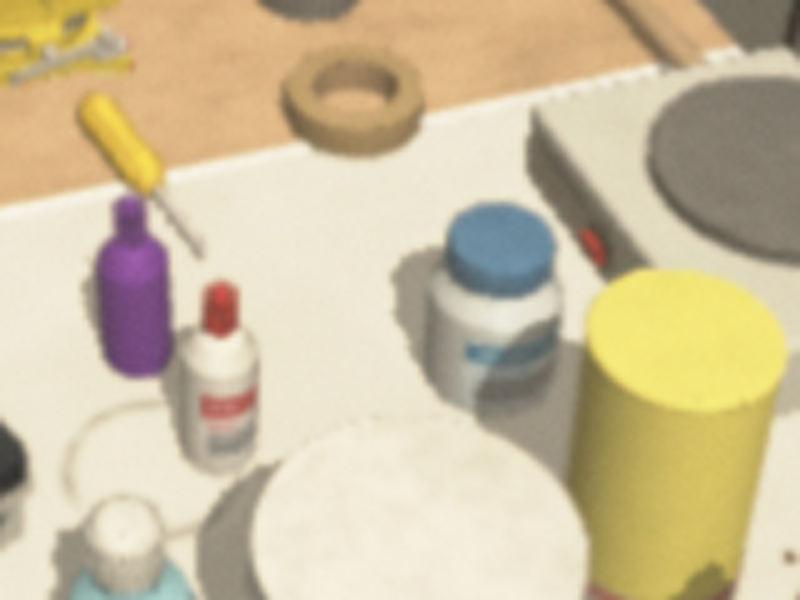

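View pics/crop_l.png

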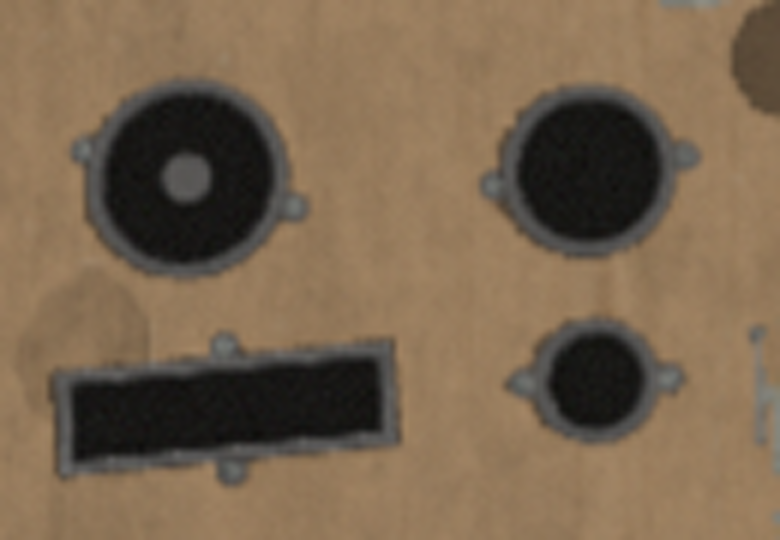

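Matches: `tray_tape` at px (126,189) with the post, `tray_jar` at (193,188), `tray_glue` at (194,223), `tray_driver` at (132,227). Glue candidates are the white bottle with the red nozzle at top px (361,220) and the purple look-alike at (337,227). The white one fits, and the crops confirm it. Next I'll measure the things themselves.

```bash
cat >> h.py <<'E'
def rayplane(n,uv,z):
    c=get_calibration(n); K=np.array([[c['fx'],0,c['cx']],[0,c['fy'],c['cy']],[0,0,1]]); C=-c['R'].T@c['t']
    p=cv2.undistortPoints(np.array(uv,float).reshape(-1,1,2),K,c['D']).reshape(-1,2)
    D=np.c_[p,np.ones(len(p))]@c['R']; return C+D*((z-C[2])/D[:,2])[:,None]
def blob(m,near):
    n,lab,st,ce=cv2.connectedComponentsWithStats(m.astype(np.uint8)); 
    k=1+np.argmin(np.linalg.norm(ce[1:]-near,axis=1)+1e3*(st[1:,4]<8)); v,u=np.nonzero(lab==k); return np.c_[u,v]
E
python3 - <<'E'
from h import *
np.set_printoptions(precision=4,suppress=True)
im=cv2.imread("pics/top0.png"); d=np.load("pics/top0d.npy"); P=cloud("top",d); P[d==0]=np.nan
H=cv2.cvtColor(im,cv2.COLOR_BGR2HSV).astype(int); h,s,v=H[...,0],H[...,1],H[...,2]
def rep(n,uv,z):
    W=rayplane("top",uv,z); print(n,len(uv),uv.mean(0),W.mean(0)[:2],cv2.minEnclosingCircle(W[:,:2].astype(np.float32)),cv2.minAreaRect(W[:,:2].astype(np.float32)),'z',np.nanmedian(P[uv[:,1],uv[:,0],2]))
rep('cap',blob((abs(h-105)<12)&(s>90),(358,173)),.096)
rep('nozzle',blob(((h<8)|(h>172))&(s>120),(363,219)),.110)
rep('purple',blob((abs(h-138)<15)&(s>90),(337,227)),.08)
rep('yellow',blob((abs(h-27)<9)&(s>80),(402,166)),.155)
rep('handle',blob((abs(h-22)<6)&(s>150),(289,217)),.0125)
P2=np.where(np.isnan(P),-1,P)
m=(P2[...,2]>.012)&(P2[...,2]<.035)&(abs(P2[...,0]-.6)<.06)&(abs(P2[...,1]+.166)<.06)
mm=masks_of  # ring via depth
rep('ring',np.argwhere(m)[:,::-1],.024); 
for nm,(u,w) in dict(white=(320,190),wood=(225,190),hot=(347,118),hotfr=(325,147),pail=(418,210),pailedge=(402,210),tin=(250,160),vice=(243,230),vice2=(243,215),vice3=(243,245),btl=(408,245)).items():
    print(nm,np.nanmedian(P[w-2:w+3,u-2:u+3].reshape(-1,3),0))
print('hot min x',[ (np.nanmin(P[100:170,c,0][P[100:170,c,2]>.03]).round(3)) for c in (318,330,345,360,375)])
q=P[170:235,385:450].reshape(-1,3); q=q[q[:,2]>.06]; print('pail',q.min(0),q.max(0))
R=Rn.from_rotvec(monitor.observe()['ee_rot']).as_matrix(); print(R)
E
```

```text
cap 198 [358.3081 173.0101] [ 0.5837 -0.3845] ((0.5838447213172913, -0.3840968608856201), 0.02622813917696476) ((0.5837088823318481, -0.3850765526294708), (0.04870317131280899, 0.04573113098740578), 88.40917205810547) z 0.09694870561924473
nozzle 17 [362.8824 218.5882] [ 0.4355 -0.3887] ((0.4341859221458435, -0.38898414373397827), 0.007226231973618269) ((0.4357665777206421, -0.3890265226364136), (0.012774226255714893, 0.00948316603899002), 88.46341705322266) z 0.10094995611695125
purple 107 [336.9907 226.6822] [ 0.4134 -0.3104] ((0.41327568888664246, -0.31009766459465027), 0.020562510937452316) ((0.41396206617355347, -0.3104225695133209), (0.038807254284620285, 0.028921473771333694), 88.48347473144531) z 0.07802487772759156
yellow 887 [402.3856 167.1285] [ 0.5893 -0.51  ] ((0.5898140072822571, -0.5074281096458435), 0.06280370056629181) ((0.5905307531356812, -0.5070917010307312), (0.08462585508823395, 0.12387342751026154), 22.742918014526367) z 0.1534836594380749
handle 149 [287.6242 217.2886] [ 0.4521 -0.1558] ((0.4496029019355774, -0.15868958830833435), 0.04350273311138153) ((0.4525
[... 247 characters left out ...]
4888, -0.16473762691020966), (0.0813327431678772, 0.08224108815193176), 88.39451599121094) z 0.024601346990178952
white [ 0.5428 -0.2701  0.0016]
wood [0.5517 0.055  0.0007]
hot [ 0.7716 -0.3601  0.0785]
hotfr [ 0.6792 -0.2852  0.0611]
pail [ 0.4566 -0.5589  0.1263]
pailedge [ 0.4583 -0.5086  0.1268]
tin [ 0.6362 -0.0359  0.0959]
vice [ 0.4077 -0.0115  0.1594]
vice2 [ 0.4559 -0.0107  0.1254]
vice3 [ 0.3621 -0.0077  0.1013]
btl [ 0.3489 -0.5266  0.1082]
hot min x [np.float64(0.668), np.float64(0.667), np.float64(0.66), np.float64(0.596), np.float64(0.666)]
pail [ 0.3938 -0.6738  0.0601] [ 0.5963 -0.4864  0.1655]
[[ 0.9339  0.3576 -0.    ]
 [ 0.3576 -0.9339 -0.    ]
 [-0.     -0.     -1.    ]]
```

```bash
cat > go.py <<'E'
import sys
from h import *
# usage: go.py x y z jawdeg : prints tool shift cm and turn deg
a=[float(v) for v in sys.argv[1:]]
s=monitor.observe(); R=Rn.from_rotvec(s['ee_rot']).as_matrix(); p=s['position']
jy=np.degrees(np.arctan2(R[1,1],R[0,1]))
print('t',round(s['clock'],2),'pos',p.round(4),'jaw',jy.round(1),'tiltz',R[:,2].round(4),'w',round(s['width'],3),'F',s['force'].round(1),'q7',s['joints'][[0,6]].round(2))
if a:
    t=((jy-a[3]+90)%180)-90
    d=R.T@(np.array(a[:3])-p)*100
    print('shift cm',d.round(2),'norm',np.linalg.norm(d).round(1),'turn',round(t,2))
E
python3 -m crank '[[[4.5,-2.05,0],0,0],[[4.5,-2.05,0],0,0],[[4.5,-2.05,0],0,0],[[4.5,-2.05,0],0,0],[[4.5,-2.05,0],0,0]]' 30; python3 go.py .599 -.1985 .12 90
```

```text
clock: 1.35
position: [0.3982, -0.406, 0.227]
ee_rot: [3.089, 0.571, 0.001]
force: [0.3, -0.6, -1.3]
width: 1.0
t 1.35 pos [ 0.3982 -0.406   0.227 ] jaw -69.1 tiltz [ 4.e-04 -4.e-04 -1.e+00] w 1.0 F [ 0.3 -0.6 -1.3] q7 [ 0.74 -0.53]
shift cm [ 26.17 -12.2   10.7 ] norm 30.8 turn 20.94
```

```bash
python3 -m crank '[[[4.5,-2.05,0],0,145],[[4.5,-2.05,0],0,145],[[4.5,-2.05,0],0,145],[[4.5,-2.05,0],0,145],[[4.5,-2.05,2],0,145]]'; python3 -m crank '[[[0,0,2],7,145],[[0,0,2],7,145],[[0,0,2],7,145],[[0,0,0],0,145],[[0,0,0],0,145]]'; python3 go.py .599 -.1985 .06 90
```

```text
clock: 1.85
position: [0.5714, -0.232, 0.2103]
ee_rot: [3.087, 0.571, 0.007]
force: [0.2, -0.7, 0.4]
width: 0.616
clock: 2.35
position: [0.5684, -0.2334, 0.1483]
ee_rot: [3.142, 0.005, -0.001]
force: [-0.1, -0.3, 0.6]
width: 0.438
t 2.35 pos [ 0.5684 -0.2334  0.1483] jaw -89.8 tiltz [-4.e-04 -0.e+00 -1.e+00] w 0.438 F [-0.1 -0.3  0.6] q7 [ 0.33 -1.29]
shift cm [ 3.08 -3.49  8.83] norm 10.0 turn 0.17
```

```bash
python3 -m crank '[[[3.1,-3.5,0],0,145],[[0,0,3],0,145],[[0,0,3],0,145],[[0,0,3],0,145],[[0,0,0],0,145]]'; python3 go.py .599 -.1985 .010 90
python3 - <<'E'
from h import *
a,d=get_image("top"); b,_=get_image("side")
cv2.imwrite("pics/t1.png",np.hstack([cv2.resize(a[140:220,250:330,::-1],(400,400)),cv2.resize(b[170:250,260:340,::-1],(400,400))]))
E
```

```text
clock: 2.85
position: [0.5975, -0.1981, 0.0557]
ee_rot: [-3.14, -0.003, 0.007]
force: [-0.8, 0.5, -0.1]
width: 0.429
t 2.85 pos [ 0.5975 -0.1981  0.0557] jaw -89.9 tiltz [-0.0045  0.0013 -1.    ] w 0.429 F [-0.8  0.5 -0.1] q7 [ 0.27 -1.36]
shift cm [0.17 0.05 4.57] norm 4.6 turn 0.11
```

View pics/t1.png

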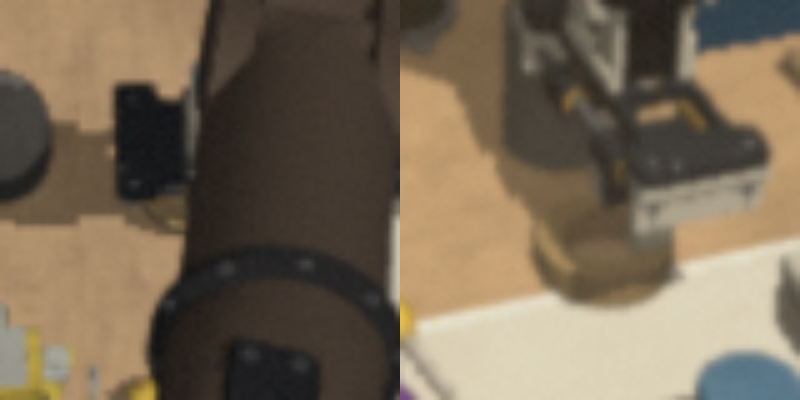

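The side view shows the gripper straddling the right wall of the ring. Descending.

```bash
python3 -m crank '[[[0.1,0,2.3],0,145],[[0,0,2.2],0,145],[[0,0,0],0,145],[[0,0,0],0,255],[[0,0,0],0,255]]' 30; python3 -m crank '[[[0,0,0],0,255],[[0,0,0],0,255],[[0,0,0],0,255]]' 30;  python3 go.py .599 -.1985 .010 90
```

```text
clock: 3.45
position: [0.6018, -0.1989, 0.0152]
ee_rot: [3.141, -0.001, 0.005]
force: [-0.7, 1.6, -0.8]
width: 0.306
clock: 3.75
position: [0.6014, -0.1987, 0.0146]
ee_rot: [3.141, -0.001, 0.004]
force: [-0.8, 0.6, 7.4]
width: 0.198
t 3.75 pos [ 0.6014 -0.1987  0.0146] jaw -90.0 tiltz [ 2.3e-03 -6.0e-04 -1.0e+00] w 0.198 F [-0.8  0.6  7.4] q7 [ 0.26 -1.37]
shift cm [-0.24 -0.02  0.46] norm 0.5 turn -0.03
```

```bash
python3 -m crank '[[[0,0,-1],0,255],[[0,0,-2],0,255],[[0,0,-3],0,255],[[0,0,-4],0,255],[[0,0,-4],0,255]]';  python3 -m crank '[[[0,0,-4],0,255],[[0,0,-4],0,255],[[0,0,0],0,255],[[0,0,0],0,255]]'; python3 go.py .564 .362 .235 90;python3 - <<'E'
from h import *
a,d=get_image("top"); b,_=get_image("side")
cv2.imwrite("pics/t2.png",np.hstack([cv2.resize(a[120:220,230:330,::-1],(400,400)),cv2.resize(b[80:240,220:380,::-1],(400,400))]))
E
```

```text
clock: 4.25
position: [0.5998, -0.1985, 0.1549]
ee_rot: [-3.142, 0.001, 0.001]
force: [0.9, -0.8, -0.6]
width: 0.194
clock: 4.65
position: [0.6006, -0.1987, 0.2346]
ee_rot: [3.141, -0.001, 0.004]
force: [-0.1, -0.2, -1.7]
width: 0.203
t 4.65 pos [ 0.6006 -0.1987  0.2346] jaw -90.0 tiltz [ 2.5e-03 -8.0e-04 -1.0e+00] w 0.203 F [-0.1 -0.2 -1.7] q7 [ 0.26 -1.35]
shift cm [ -3.71 -56.07  -0.09] norm 56.2 turn -0.05
```

View pics/t2.png

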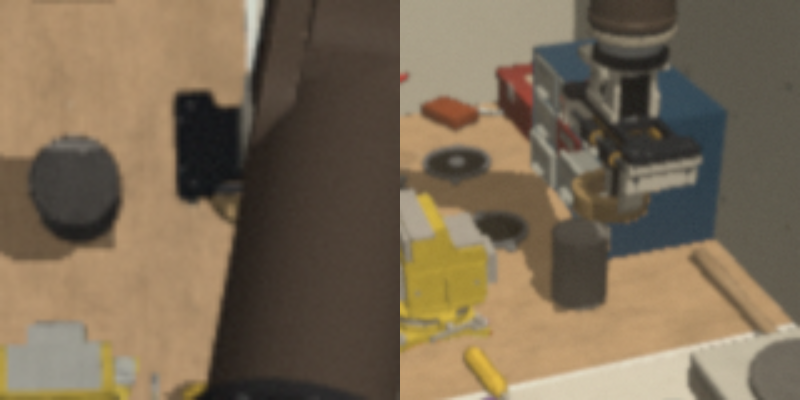

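```bash
python3 -m crank '[[[-0.3,-4.8,0],0,255],[[-0.3,-4.8,0],0,255],[[-0.3,-4.8,0],0,255],[[-0.3,-4.8,0],0,255],[[-0.3,-4.8,0],0,255]]';  python3 -m crank '[[[-0.3,-4.8,0],0,255],[[-0.3,-4.8,0],0,255],[[-0.3,-4.8,0],0,255],[[-0.3,-4.8,0],0,255],[[-0.3,-4.8,0],0,255]]'; python3 -m crank '[[[-0.3,-4.8,0],0,255],[[0,0,0],0,255],[[0,0,0],0,255]]'; python3 go.py .564 .362 .06 90
```

```text
clock: 5.25
position: [0.5842, 0.0431, 0.2314]
ee_rot: [3.141, -0.002, -0.004]
force: [1.2, 0.0, -1.1]
width: 0.198
clock: 5.75
position: [0.5696, 0.2828, 0.2313]
ee_rot: [3.14, -0.001, -0.004]
force: [1.6, -0.9, -0.4]
width: 0.202
clock: 6.05
position: [0.5663, 0.3306, 0.2309]
ee_rot: [3.14, 0.004, -0.005]
force: [-0.6, -0.8, -0.1]
width: 0.199
t 6.05 pos [0.5663 0.3306 0.2309] jaw -89.9 tiltz [-0.003  -0.0016 -1.    ] w 0.199 F [-0.6 -0.8 -0.1] q7 [-0.5  -2.25]
shift cm [-0.17 -3.17 17.09] norm 17.4 turn 0.14
```

```bash
python3 -m crank '[[[-0.2,-3.2,0],0,255],[[0,0,5],0,255],[[0,0,5],0,255],[[0,0,5],0,255],[[0,0,0],0,255]]';  python3 -m crank '[[[0,0,2],0,255],[[0,0,0],0,255]]'; python3 go.py .564 .362 .018 90
python3 - <<'E'
from h import *
a,d=get_image("top"); b,_=get_image("side")
cv2.imwrite("pics/t3.png",np.hstack([cv2.resize(a[140:240,80:180,::-1],(400,400)),cv2.resize(b[100:200,190:290,::-1],(400,400))]))
P=cloud("top",d);m=(d>0)&(P[...,2]>.045)&(P[...,2]<.085)&(abs(P[...,1]-.4)<.08)&(abs(P[...,0]-.56)<.08)
print(m.sum(),np.percentile(P[m],[2,50,98],axis=0))
E
```

```text
clock: 6.55
position: [0.562, 0.3556, 0.0752]
ee_rot: [3.132, -0.004, -0.017]
force: [-0.8, -0.5, -1.8]
width: 0.196
clock: 6.75
position: [0.5658, 0.3596, 0.0627]
ee_rot: [3.14, -0.004, -0.003]
force: [-0.6, 0.2, -1.5]
width: 0.199
t 6.75 pos [0.5658 0.3596 0.0627] jaw -90.1 tiltz [-0.0016 -0.0021 -1.    ] w 0.199 F [-0.6  0.2 -1.5] q7 [-0.54 -2.33]
shift cm [-0.18 -0.25  4.47] norm 4.5 turn -0.14Traceback (most recent call last):
  File "<stdin>", line 5, in <module>
    return _quantile_unchecked(
        a, q, axis, out, overwrite_input, method, keepdims, weights)
    return _ureduce(a,
                    func=_quantile_ureduce_func,
    ...<5 lines>...
                    overwrite_input=overwrite_input,
                    method=method)
    r = func(a, **kwargs)
    result = _quantile(arr,
                       quantiles=q,
    ...<2 lines>...
                       out=out,
                       weights=wgt)
    slices_having_nans = np.isnan(arr[-1, ...])
                                  ~~~^^^^^^^^^
IndexError: index -1 is out of bounds for axis 0 with size 0
```

View pics/t3.png

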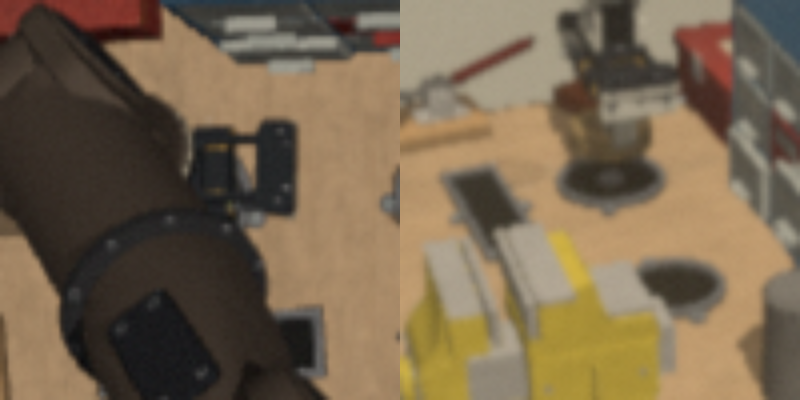

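```bash
python3 -m crank '[[[-0.1,-0.2,1.5],0,255],[[0,0,1.5],0,255],[[0,0,1],0,255],[[0,0,0.3],0,255],[[0,0,0],0,255]]';  python3 -m crank '[[[0,0,0],0,255],[[0,0,0],0,255]]'; python3 go.py .564 .362 .017 90
```

```text
clock: 7.35
position: [0.5643, 0.3631, 0.019]
ee_rot: [3.141, -0.001, -0.002]
force: [0.3, 0.4, -1.6]
width: 0.198
clock: 7.55
position: [0.5652, 0.3637, 0.0205]
ee_rot: [-3.141, 0.001, -0.001]
force: [0.1, 0.6, -0.2]
width: 0.2
t 7.55 pos [0.5652 0.3637 0.0205] jaw -90.1 tiltz [ 7.e-04  5.e-04 -1.e+00] w 0.2 F [ 0.1  0.6 -0.2] q7 [-0.55 -2.34]
shift cm [-0.12  0.17  0.35] norm 0.4 turn -0.05
```

```bash
python3 -m crank '[[[-0.1,0.1,0.3],0,255],[[0,0,0],0,255],[[0,0,0],0,255]]'; python3 go.py; python3 -m crank '[[[0,0,0.1],0,145],[[0,0,0],0,145],[[0,0,0],0,145],[[0,0,-1],0,145],[[0,0,-3],0,145]]'; python3 -m crank '[[[0,0,-4],0,145],[[0,0,-5],0,60],[[0,0,-5],0,60],[[0,4.8,-2],0,60],[[0,4.8,0],0,60]]'; python3 -m crank '[[[0,4.8,0],0,60],[[0,4.8,0],0,60],[[0,4.8,0],0,60],[[0,4.8,0],0,60],[[0,4.8,0],0,60]]';python3 - <<'E'
from h import *
a,d=get_image("top"); b,_=get_image("side")
cv2.imwrite("pics/t4.png",np.hstack([cv2.resize(a[140:240,80:180,::-1],(400,400)),cv2.resize(b[100:200,190:290,::-1],(400,400))]))
P=cloud("top",d);m=(d>0)&(P[...,2]>.015)&(P[...,2]<.085)&(abs(P[...,1]-.4)<.08)&(abs(P[...,0]-.56)<.08)
print(m.sum(),np.percentile(P[m],[2,50,98],axis=0))
E
```

```text
clock: 7.85
position: [0.5643, 0.363, 0.0177]
ee_rot: [-3.141, 0.001, -0.002]
force: [-0.0, -0.2, 3.6]
width: 0.199
t 7.85 pos [0.5643 0.363  0.0177] jaw -90.0 tiltz [ 0.0013  0.001  -1.    ] w 0.199 F [-0.  -0.2  3.6] q7 [-0.55 -2.34]
clock: 8.35
position: [0.562, 0.361, 0.054]
ee_rot: [3.138, -0.001, -0.007]
force: [-0.3, 0.3, 0.2]
width: 0.428
clock: 8.85
position: [0.5649, 0.2702, 0.2201]
ee_rot: [-3.137, -0.004, -0.01]
force: [2.2, -1.4, -1.5]
width: 0.728
clock: 9.35
position: [0.5631, 0.0264, 0.2161]
ee_rot: [-3.142, 0.001, -0.001]
force: [0.3, -0.3, -0.7]
width: 0.765
356 [[0.52408015 0.35062056 0.0155449 ]
 [0.56302116 0.38956308 0.02643902]
 [0.60242841 0.43107706 0.03366808]]
```

View pics/t4.png

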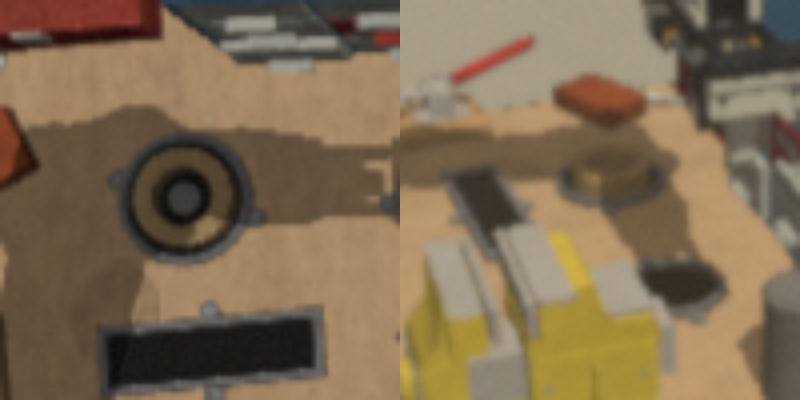

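Tape is seated round the post: the ring top reads 26 mm (27 expected) and it is concentric at about crop (185,200). Next, the jar.

```bash
python3 -m crank '[[[0.2,4.8,0],0,40],[[0.2,4.8,0],0,40],[[0.2,4.8,0],0,40],[[0.2,4.8,0],0,40],[[0.2,4.8,0],0,40]]' 40; python3 -m crank '[[[0.2,4.8,0],0,40],[[0.2,4.8,0],0,40],[[0.2,4.8,0],0,40],[[0,0,0],7.5,40],[[0,0,0],7.5,40]]'; python3 -m crank '[[[0,0,0],7.5,40],[[0,0,0],7.5,40],[[0,0,0],7.5,40],[[0,0,0],7.5,40],[[0,0,0],0,40]]'; python3 go.py .584 -.3845 .12 45
```

```text
clock: 9.95
position: [0.5732, -0.2132, 0.2161]
ee_rot: [3.142, -0.001, 0.001]
force: [0.9, -0.2, 0.6]
width: 0.841
clock: 10.45
position: [0.5784, -0.3579, 0.2153]
ee_rot: [3.112, -0.425, -0.0]
force: [0.3, 0.9, -0.5]
width: 0.844
clock: 10.95
position: [0.5794, -0.3552, 0.2157]
ee_rot: [-2.901, 1.206, -0.0]
force: [-0.4, 0.7, -1.1]
width: 0.844
t 10.95 pos [ 0.5794 -0.3552  0.2157] jaw -135.1 tiltz [ 2.e-04 -1.e-04 -1.e+00] w 0.844 F [-0.4  0.7 -1.1] q7 [ 0.36 -1.8 ]
shift cm [2.4  1.74 9.57] norm 10.0 turn -0.15
```

```bash
python3 -m crank '[[[2.4,1.7,0],0,40],[[0,0,4],0,40],[[0,0,4],0,40],[[0,0,0],0,40],[[0,0,0],0,40]]'; python3 go.py .584 -.3845 .079 45
python3 - <<'E'
from h import *
a,d=get_image("top"); b,_=get_image("side")
cv2.imwrite("pics/j1.png",np.hstack([cv2.resize(a[130:230,310:410,::-1],(400,400)),cv2.resize(b[200:300,280:380,::-1],(400,400))]))
E
```

```text
clock: 11.45
position: [0.5841, -0.3843, 0.1357]
ee_rot: [-2.903, 1.2, 0.002]
force: [-0.3, 0.2, 1.0]
width: 0.843
t 11.45 pos [ 0.5841 -0.3843  0.1357] jaw -134.9 tiltz [-8.e-04  7.e-04 -1.e+00] w 0.843 F [-0.3  0.2  1. ] q7 [ 0.4  -1.75]
shift cm [0.01 0.02 5.67] norm 5.7 turn 0.09
```

View pics/j1.png

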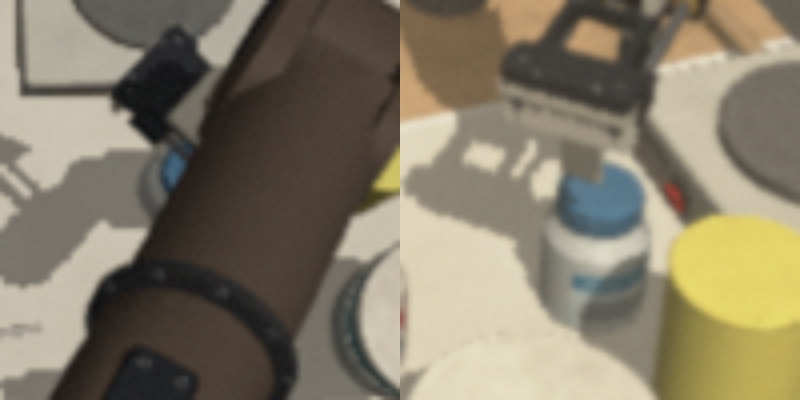

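```bash
python3 -m crank '[[[0,0,2.5],0,40],[[0,0,2],0,40],[[0,0,1],0,40],[[0,0,0],0,40],[[0,0,0],0,40]]'; python3 -m crank '[[[0,0,0],0,255],[[0,0,0],0,255],[[0,0,0],0,255],[[0,0,0],0,255],[[0,0,0],0,255]]' 40; python3 go.py .584 -.3845 .079 45
```

```text
clock: 12.05
position: [0.585, -0.3852, 0.0819]
ee_rot: [2.902, -1.203, 0.003]
force: [0.8, 0.1, -0.0]
width: 0.844
clock: 12.55
position: [0.5845, -0.3847, 0.0807]
ee_rot: [-2.902, 1.203, -0.001]
force: [0.4, 0.5, 3.1]
width: 0.579
t 12.55 pos [ 0.5845 -0.3847  0.0807] jaw -135.0 tiltz [ 7.e-04 -3.e-04 -1.e+00] w 0.579 F [0.4 0.5 3.1] q7 [ 0.41 -1.75]
shift cm [-0.05  0.02  0.17] norm 0.2 turn -0.04
```

```bash
python3 -m crank '[[[0,0,-1],0,255],[[0,0,-2],0,255],[[0,0,-4],0,255],[[0,0,-4],0,255],[[0,0,-4],0,255]]'; python3 -m crank '[[[0,0,-4],0,255],[[0,0,-3],-5,255],[[0,0,0],-8,255],[[0,0,0],-8,255],[[0,0,0],-8,255]]';python3 -m crank '[[[0,0,0],-8,255],[[0,0,0],-8,255],[[0,0,0],0,255]]'; python3 go.py .562 .165 .29 90
```

```text
clock: 13.05
position: [0.5835, -0.3846, 0.232]
ee_rot: [2.902, -1.204, -0.001]
force: [0.8, -0.4, -2.1]
width: 0.573
clock: 13.55
position: [0.5837, -0.3846, 0.3008]
ee_rot: [3.112, -0.43, -0.0]
force: [-0.4, -0.3, -1.5]
width: 0.581
clock: 13.85
position: [0.5837, -0.3848, 0.3005]
ee_rot: [-3.141, -0.002, 0.001]
force: [0.0, 0.3, -1.8]
width: 0.578
t 13.85 pos [ 0.5837 -0.3848  0.3005] jaw -89.9 tiltz [-4.e-04  2.e-04 -1.e+00] w 0.578 F [ 0.   0.3 -1.8] q7 [ 0.49 -1.05]
shift cm [ -2.11 -54.98   1.06] norm 55.0 turn 0.06
```

```bash
python3 -m crank '[[[-0.2,-4.8,0],0,255],[[-0.2,-4.8,0],0,255],[[-0.2,-4.8,0],0,255],[[-0.2,-4.8,0],0,255],[[-0.2,-4.8,0],0,255]]';  python3 -m crank '[[[-0.2,-4.8,0],0,255],[[-0.2,-4.8,0],0,255],[[-0.2,-4.8,0],0,255],[[-0.2,-4.8,0],0,255],[[-0.2,-4.8,0],0,255]]'; python3 -m crank '[[[-0.1,-4,0],0,255],[[0,0,0],0,255],[[0,0,0],0,255]]'; python3 go.py .562 .165 .11 90
python3 - <<'E'
from h import *
a,d=get_image("top"); b,_=get_image("side")
cv2.imwrite("pics/j2.png",np.hstack([cv2.resize(a[130:230,130:230,::-1],(400,400)),cv2.resize(b[50:210,180:340,::-1],(400,400))]))
E
```

```text
clock: 14.35
position: [0.5737, -0.1429, 0.3006]
ee_rot: [3.141, -0.009, 0.0]
force: [2.2, -0.5, -1.7]
width: 0.582
clock: 14.85
position: [0.564, 0.097, 0.3007]
ee_rot: [3.141, -0.01, 0.001]
force: [0.5, 0.3, -2.0]
width: 0.578
clock: 15.15
position: [0.5632, 0.1361, 0.3002]
ee_rot: [3.141, -0.003, -0.0]
force: [0.4, -1.0, -1.7]
width: 0.577
t 15.15 pos [0.5632 0.1361 0.3002] jaw -90.1 tiltz [-3.e-04 -3.e-04 -1.e+00] w 0.577 F [ 0.4 -1.  -1.7] q7 [-0.2  -1.96]
shift cm [-0.12 -2.89 19.02] norm 19.2 turn -0.12
```

View pics/j2.png

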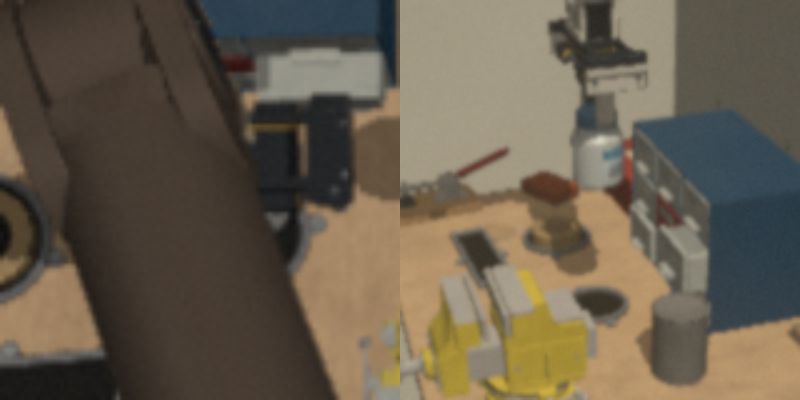

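```bash
python3 -m crank '[[[-0.1,-2.9,0],0,255],[[0,0,4],0,255],[[0,0,4],0,255],[[0,0,4],0,255],[[0,0,4],0,255]]';  python3 -m crank '[[[0,0,2],0,255],[[0,0,0],0,255],[[0,0,0],0,255]]'; python3 go.py .562 .165 .0835 90
python3 - <<'E'
from h import *
b,_=get_image("side")
cv2.imwrite("pics/j3.png",cv2.resize(b[100:200,200:300,::-1],(500,500)))
E
```

```text
clock: 15.75
position: [0.5631, 0.1621, 0.1391]
ee_rot: [3.141, -0.009, 0.001]
force: [1.2, 0.9, -0.7]
width: 0.576
clock: 16.05
position: [0.5633, 0.1631, 0.1209]
ee_rot: [3.141, -0.006, 0.001]
force: [0.2, -0.4, -1.2]
width: 0.58
t 16.05 pos [0.5633 0.1631 0.1209] jaw -90.2 tiltz [ 4.e-04 -4.e-04 -1.e+00] w 0.58 F [ 0.2 -0.4 -1.2] q7 [-0.25 -2.04]
shift cm [-0.13 -0.19  3.74] norm 3.7 turn -0.2
```

View pics/j3.png

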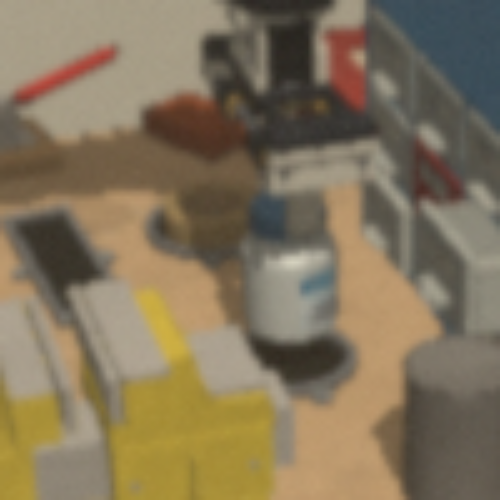

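```bash
python3 -m crank '[[[-0.1,-0.2,1.5],0,255],[[0,0,1.2],0,255],[[0,0,0.6],0,255],[[0,0,0],0,255],[[0,0,0],0,255]]'; python3 go.py .562 .165 .0835 90; python3 -m crank '[[[0,0,0.3],0,255],[[0,0,0],0,255],[[0,0,0],0,255]]'; python3 go.py .562 .165 .0835 90
```

```text
clock: 16.6
position: [0.5619, 0.1663, 0.0877]
ee_rot: [-3.142, 0.002, -0.001]
force: [-0.1, 0.1, -1.1]
width: 0.577
t 16.6 pos [0.5619 0.1663 0.0877] jaw -90.1 tiltz [ 5.e-04  1.e-04 -1.e+00] w 0.577 F [-0.1  0.1 -1.1] q7 [-0.26 -2.06]
shift cm [0.01 0.13 0.42] norm 0.4 turn -0.06
clock: 16.9
position: [0.5616, 0.1664, 0.0843]
ee_rot: [-3.142, 0.001, -0.0]
force: [0.8, 0.7, -1.8]
width: 0.581
t 16.9 pos [0.5616 0.1664 0.0843] jaw -90.0 tiltz [ 2.e-04  0.e+00 -1.e+00] w 0.581 F [ 0.8  0.7 -1.8] q7 [-0.26 -2.06]
shift cm [0.04 0.14 0.08] norm 0.2 turn -0.05
```

```bash
python3 -m crank '[[[0,0,0.1],0,255],[[0,0,0.1],0,255],[[0,0,0],0,255]]'; python3 go.py .562 .165 .0835 90
```

```text
clock: 17.2
position: [0.5624, 0.1666, 0.0836]
ee_rot: [-3.141, 0.001, -0.003]
force: [-2.8, -0.9, 10.0]
width: 0.583
t 17.2 pos [0.5624 0.1666 0.0836] jaw -90.1 tiltz [ 1.9e-03  4.0e-04 -1.0e+00] w 0.583 F [-2.8 -0.9 10. ] q7 [-0.26 -2.06]
shift cm [-0.04  0.16  0.01] norm 0.2 turn -0.05
```

```bash
python3 -m crank '[[[0,0,0],0,50],[[0,0,0],0,50],[[0,0,0],0,50],[[0,0,-2],0,50],[[0,0,-4],0,50]]'; python3 -m crank '[[[0,0,-4],0,75],[[0,0,-4],0,75],[[0,4.8,-1],0,75],[[0,4.8,0],0,75],[[0,4.8,0],0,75]]'; python3 -m crank '[[[0,4.8,0],0,75],[[0,4.8,0],0,75],[[0,4.8,0],0,75],[[0,4.8,0],0,75],[[0,4.8,0],0,75]]' 20; python3 go.py;python3 - <<'E'
from h import *
a,d=get_image("top"); b,_=get_image("side")
cv2.imwrite("pics/j4.png",np.hstack([cv2.resize(a[140:240,130:230,::-1],(400,400)),cv2.resize(b[100:200,200:300,::-1],(400,400))]))
P=cloud("top",d);m=(d>0)&(P[...,2]>.085)&(P[...,2]<.12)&(abs(P[...,1]-.165)<.06)&(abs(P[...,0]-.56)<.05)
print(m.sum(),np.percentile(P[m],[2,50,98],axis=0))
E
```

```text
clock: 17.7
position: [0.5595, 0.1654, 0.1399]
ee_rot: [3.139, -0.001, -0.009]
force: [0.3, 0.9, 0.5]
width: 0.801
clock: 18.2
position: [0.5615, 0.021, 0.2328]
ee_rot: [3.142, 0.0, 0.002]
force: [0.2, -1.2, -0.4]
width: 0.709
clock: 18.7
position: [0.5609, -0.2195, 0.2322]
ee_rot: [-3.142, 0.001, -0.0]
force: [0.1, -0.2, -0.6]
width: 0.706
t 18.7 pos [ 0.5609 -0.2195  0.2322] jaw -90.0 tiltz [ 1.e-04  0.e+00 -1.e+00] w 0.706 F [ 0.1 -0.2 -0.6] q7 [ 0.32 -1.31]
223 [[0.53624268 0.13941962 0.09094383]
 [0.55988697 0.16261368 0.09896007]
 [0.58538862 0.1880447  0.10641735]]
```

View pics/j4.png

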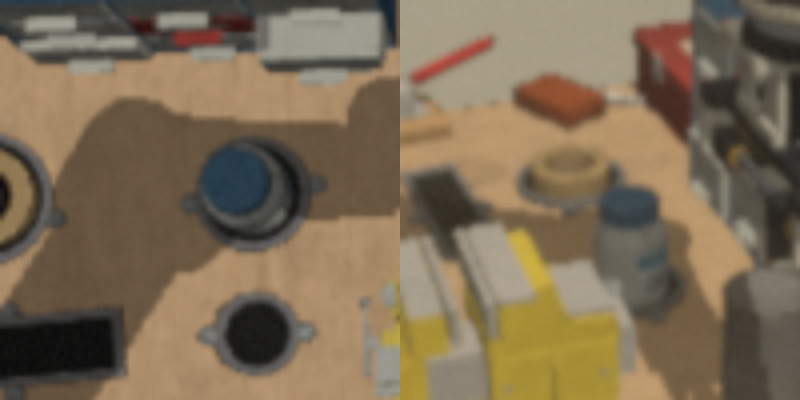

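Jar seated with its top at 99 mm (3+96), inside the rim. Next, the glue bottle.

```bash
python3 -m crank '[[[-2.9,3.9,0],0,75],[[-2.9,3.9,0],0,75],[[-2.9,3.9,0],0,75],[[-2.9,3.9,0],0,75],[[0,0,0],-8,75]]'; python3 -m crank '[[[0,0,0],-8.5,75],[[0,0,0],-8.5,75],[[0,0,0],-8.5,75],[[0,0,0],-8.5,75],[[0,0,0],-8.5,75]]' ; python3 -m crank '[[[0,0,0],-8.5,75],[[0,0,0],-8.5,75],[[0,0,0],-8.5,75],[[0,0,0],-8.5,75],[[0,0,0],-8.5,75]]' ; python3 -m crank '[[[0,0,0],-8.5,75],[[0,0,0],-3.5,75],[[0,0,0],0,75]]' ; python3 go.py .435 -.389 .13 15
```

```text
clock: 19.3
position: [0.4392, -0.3805, 0.2322]
ee_rot: [3.132, 0.202, -0.005]
force: [0.6, -0.3, 0.1]
width: 0.705
clock: 19.8
position: [0.4451, -0.3733, 0.232]
ee_rot: [-2.838, -1.347, 0.0]
force: [-0.2, -0.8, 0.3]
width: 0.708
clock: 20.3
position: [0.4451, -0.3733, 0.232]
ee_rot: [-2.156, -2.284, 0.0]
force: [0.0, 0.2, 0.0]
width: 0.705
clock: 20.6
position: [0.445, -0.3734, 0.232]
ee_rot: [-1.912, -2.492, -0.0]
force: [-0.3, 0.6, -0.1]
width: 0.71
t 20.6 pos [ 0.445  -0.3734  0.232 ] jaw 15.0 tiltz [-3.e-04  3.e-04 -1.e+00] w 0.71 F [-0.3  0.6 -0.1] q7 [0.87 0.73]
shift cm [-1.25 -1.37 10.2 ] norm 10.4 turn -0.01
```

```bash
python3 -m crank '[[[-1.3,-1.4,0],0,75],[[0,0,4],0,75],[[0,0,4],0,75],[[0,0,2],0,75],[[0,0,0],0,75]]'; python3 go.py .435 -.389 .049 15
python3 - <<'E'
from h import *
a,d=get_image("top"); b,_=get_image("side")
cv2.imwrite("pics/g1.png",np.hstack([cv2.resize(a[170:270,310:410,::-1],(400,400)),cv2.resize(b[200:320,220:340,::-1],(400,400))]))
E
```

```text
clock: 21.1
position: [0.4331, -0.3884, 0.1292]
ee_rot: [-1.912, -2.485, -0.0]
force: [0.2, 0.2, 0.3]
width: 0.703
t 21.1 pos [ 0.4331 -0.3884  0.1292] jaw 14.8 tiltz [-0.0045  0.0036 -1.    ] w 0.703 F [0.2 0.2 0.3] q7 [0.88 0.71]
shift cm [-0.14  0.19  8.02] norm 8.0 turn -0.16
```

View pics/g1.png

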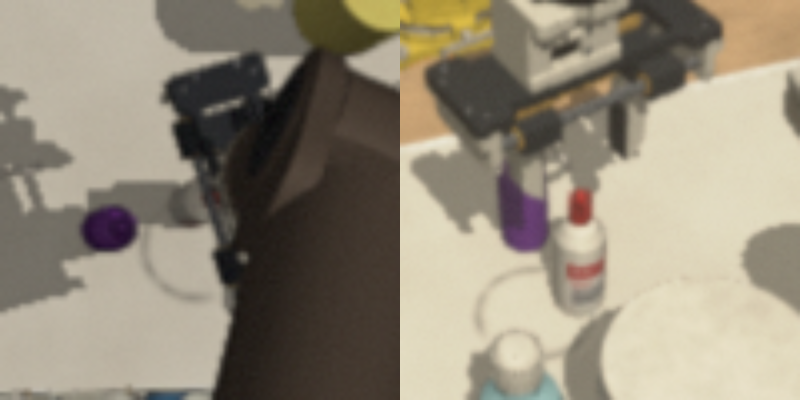

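```bash
python3 -m crank '[[[0,0.1,2.5],0,75],[[0,0,2.5],0,75],[[0,0,0],0,75],[[0,0,0],0,75]]'; python3 go.py .435 -.389 .049 15
python3 - <<'E'
from h import *
b,_=get_image("side")
cv2.imwrite("pics/g2.png",cv2.resize(b[200:320,220:340,::-1],(480,480)))
E
```

```text
clock: 21.6
position: [0.4367, -0.3899, 0.0838]
ee_rot: [1.913, 2.49, -0.0]
force: [0.2, -0.4, 1.5]
width: 0.705
t 21.6 pos [ 0.4367 -0.3899  0.0838] jaw 14.9 tiltz [ 0.0011 -0.001  -1.    ] w 0.705 F [ 0.2 -0.4  1.5] q7 [0.87 0.69]
shift cm [ 0.13 -0.15  3.48] norm 3.5 turn -0.07
```

View pics/g2.png

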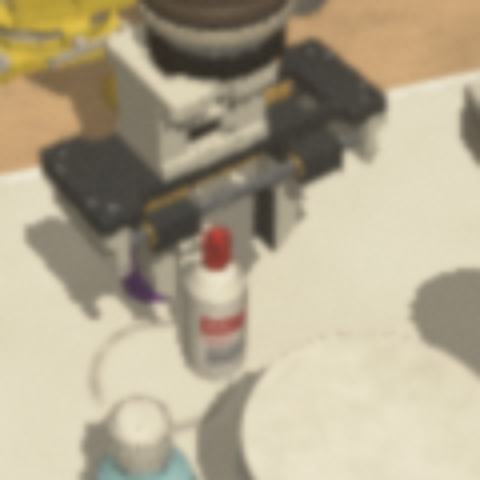

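Run:
```python
from h import *
np.set_printoptions(precision=4,suppress=True)
s=monitor.observe(); R=Rn.from_rotvec(s['ee_rot']).as_matrix(); p=s['position']
f=lambda X:((proj("side",X)-[220,200])*4).round(0).tolist()
print('tips',f([p+R[:,1]*.033,p-R[:,1]*.033]),'gluetop/base/shoulder',f([[.435,-.389,.11],[.435,-.389,0],[.435,-.389,.083]]))
im,d=get_image("side"); hsv=cv2.cvtColor(im,cv2.COLOR_RGB2HSV).astype(int)
uv=blob((((hsv[...,0]<8)|(hsv[...,0]>172))&(hsv[...,1]>150)),(274,260)); print(len(uv),uv.mean(0))
P=cloud("side",d); q=P[uv[:,1],uv[:,0]]; print('nozzle depth pts',np.median(q[q[:,2]>.05],0))
q=P[268:292,262:284].reshape(-1,3); q=q[(q[:,2]>.03)&(q[:,2]<.07)]; print(len(q),np.median(q,0),q.min(0),q.max(0))
print(rayplane("side",[[274,263]],.1))
```

```text
tips [[260.0, 241.0], [168.0, 285.0]] gluetop/base/shoulder [[211.0, 231.0], [212.0, 359.0], [211.0, 264.0]]
36 [273.8611 262.0278]
nozzle depth pts [ 0.4363 -0.3921  0.0975]
190 [ 0.4304 -0.404   0.0512] [ 0.4168 -0.4094  0.0301] [ 0.4535 -0.3865  0.07  ]
[[ 0.4354 -0.3971  0.1   ]]
```

Projections agree: fingertips at crop (260,241) and (168,285), with the bottle axis at (211,~260) between them. Descending.

```bash
python3 -m crank '[[[0.1,-0.1,2],0,75],[[0,0,1.4],0,75],[[0,0,0],0,75],[[0,0,0],0,75]]'; python3 go.py .435 -.389 .049 15;python3 -m crank '[[[0,0,0],0,255],[[0,0,0],0,255],[[0,0,0],0,255],[[0,0,0],0,255],[[0,0,0],0,255]]' 20; python3 go.py
```

```text
clock: 22.1
position: [0.4349, -0.3888, 0.0486]
ee_rot: [-1.913, -2.492, -0.0]
force: [0.4, -0.7, 0.0]
width: 0.702
t 22.1 pos [ 0.4349 -0.3888  0.0486] jaw 15.0 tiltz [ 0.  0. -1.] w 0.702 F [ 0.4 -0.7  0. ] q7 [0.86 0.67]
shift cm [-0.02  0.01 -0.04] norm 0.0 turn -0.05
clock: 22.6
position: [0.4349, -0.3889, 0.0485]
ee_rot: [1.913, 2.491, -0.0]
force: [0.4, 0.2, 1.9]
width: 0.403
t 22.6 pos [ 0.4349 -0.3889  0.0485] jaw 15.0 tiltz [ 4.e-04 -4.e-04 -1.e+00] w 0.403 F [0.4 0.2 1.9] q7 [0.86 0.67]
```

```bash
python3 -m crank '[[[0,0,-1],0,255],[[0,0,-3],0,255],[[0,0,-4.5],0,255],[[0,0,-4.5],0,255],[[0,0,-4.5],0,255]]'; python3 -m crank '[[[0,0,-4.5],0,255],[[0,0,0],0,255]]'; python3 go.py .442 .162 .27 15
python3 - <<'E'
from h import *
b,_=get_image("side")
cv2.imwrite("pics/g3.png",cv2.resize(b[120:320,180:380,::-1],(500,500)))
E
```

```text
clock: 23.1
position: [0.4344, -0.3883, 0.2256]
ee_rot: [-1.913, -2.492, -0.0]
force: [1.5, -1.2, -1.2]
width: 0.407
clock: 23.3
position: [0.4374, -0.39, 0.2756]
ee_rot: [1.907, 2.483, -0.0]
force: [-0.4, -0.3, -1.0]
width: 0.404
t 23.3 pos [ 0.4374 -0.39    0.2756] jaw 15.0 tiltz [ 0.0086 -0.0068 -0.9999] w 0.404 F [-0.4 -0.3 -1. ] q7 [0.91 0.77]
shift cm [53.22 14.7   0.19] norm 55.2 turn -0.04
```

View pics/g3.png

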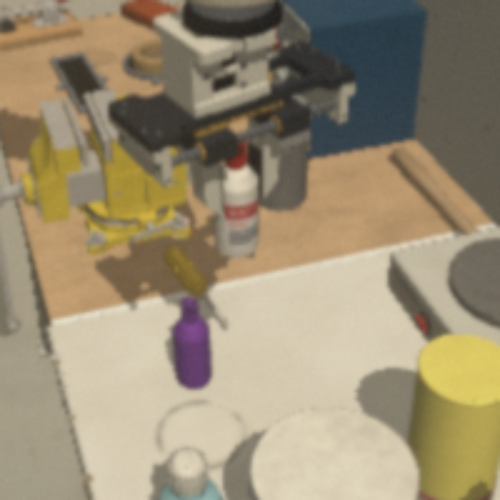

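The bottle is held upright at about crop (238,205) and the purple one stands undisturbed. Carrying over the vice.

```bash
python3 -m crank '[[[4.7,1.3,0],0,255],[[4.7,1.3,0],0,255],[[4.7,1.3,0],0,255],[[4.7,1.3,0],0,255],[[4.7,1.3,0],0,255]]'; python3 -m crank '[[[4.7,1.3,0],0,255],[[4.7,1.3,0],0,255],[[4.7,1.3,0],0,255],[[4.7,1.3,0],0,255],[[4.7,1.3,0],0,255]]'; python3 -m crank '[[[4.7,1.3,0],0,255],[[0,0,0],0,255],[[0,0,0],0,255]]'; python3 go.py .442 .162 .052 15
```

```text
clock: 23.85
position: [0.4357, -0.1429, 0.2674]
ee_rot: [-1.913, -2.49, 0.001]
force: [1.1, -0.0, -0.2]
width: 0.403
clock: 24.35
position: [0.4379, 0.1003, 0.2676]
ee_rot: [-1.914, -2.491, 0.002]
force: [1.9, -0.3, -1.1]
width: 0.4
clock: 24.65
position: [0.4385, 0.1484, 0.2674]
ee_rot: [-1.908, -2.494, 0.002]
force: [0.1, -0.8, -0.5]
width: 0.408
t 24.65 pos [0.4385 0.1484 0.2674] jaw 15.2 tiltz [-1.9e-03 -4.0e-04 -1.0e+00] w 0.408 F [ 0.1 -0.8 -0.5] q7 [ 0.18 -0.33]
shift cm [ 1.22  0.74 21.53] norm 21.6 turn 0.16
```

```bash
python3 -m crank '[[[1.2,0.7,0],0,255],[[0,0,4.5],0,255],[[0,0,4.5],0,255],[[0,0,4.5],0,255],[[0,0,3.5],0,255]]'; python3 -m crank '[[[0,0,0],0,255],[[0,0,0],0,255]]'; python3 go.py .442 .162 .052 15
python3 - <<'E'
from h import *
a,d=get_image("top"); b,_=get_image("side")
cv2.imwrite("pics/g4.png",np.hstack([cv2.resize(a[150:250,130:230,::-1],(400,400)),cv2.resize(b[100:200,180:280,::-1],(400,400))]))
E
```

```text
clock: 25.15
position: [0.4421, 0.158, 0.0955]
ee_rot: [-1.916, -2.488, 0.005]
force: [1.3, -1.7, -0.2]
width: 0.406
clock: 25.35
position: [0.443, 0.1598, 0.0984]
ee_rot: [-1.915, -2.49, 0.003]
force: [0.0, -0.3, -0.6]
width: 0.403
t 25.35 pos [0.443  0.1598 0.0984] jaw 14.9 tiltz [-1.6e-03 -9.0e-04 -1.0e+00] w 0.403 F [ 0.  -0.3 -0.6] q7 [ 0.04 -0.57]
shift cm [ 0.24 -0.03  4.64] norm 4.6 turn -0.12
```

View pics/g4.png

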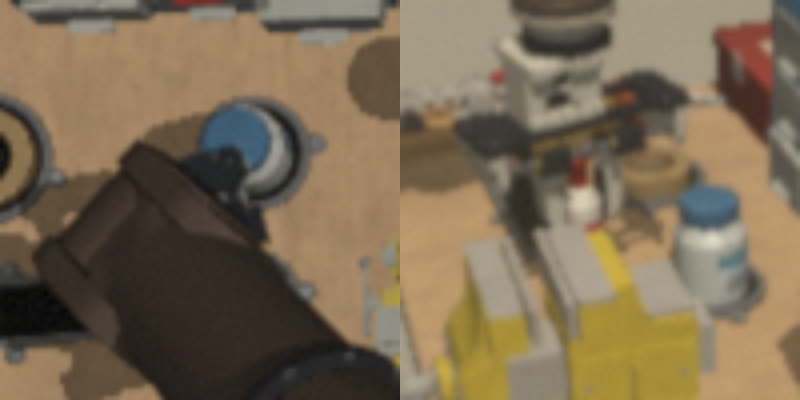

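```bash
python3 -m crank '[[[0.2,0,2],0,255],[[0,0,1.5],0,255],[[0,0,0.7],0,255],[[0,0,0],0,255],[[0,0,0],0,255]]'; python3 go.py .442 .162 .052 15; python3 -m crank '[[[0,0,0.2],0,255],[[0,0,0.2],0,255],[[0,0,0],0,255]]'; python3 go.py .442 .162 .052 15
```

```text
clock: 25.95
position: [0.4434, 0.1632, 0.0573]
ee_rot: [1.913, 2.491, 0.002]
force: [0.0, 0.1, -1.4]
width: 0.404
t 25.95 pos [0.4434 0.1632 0.0573] jaw 14.9 tiltz [ 1.6e-03  4.0e-04 -1.0e+00] w 0.404 F [ 0.   0.1 -1.4] q7 [-0.01 -0.64]
shift cm [-0.08 -0.16  0.53] norm 0.6 turn -0.06
clock: 26.25
position: [0.4427, 0.1629, 0.0523]
ee_rot: [1.913, 2.491, 0.0]
force: [-0.1, 0.8, -1.3]
width: 0.401
t 26.25 pos [0.4427 0.1629 0.0523] jaw 15.0 tiltz [ 2.e-04 -0.e+00 -1.e+00] w 0.401 F [-0.1  0.8 -1.3] q7 [-0.01 -0.64]
shift cm [-0.07 -0.09  0.03] norm 0.1 turn -0.05
```

```bash
python3 -m crank '[[[0,0,0.1],0,255],[[0,0,0],0,255],[[0,0,0],0,255]]'; python3 go.py .442 .162 .052 15
```

```text
clock: 26.55
position: [0.4428, 0.163, 0.0514]
ee_rot: [1.913, 2.491, 0.0]
force: [1.0, -0.4, 3.7]
width: 0.4
t 26.55 pos [0.4428 0.163  0.0514] jaw 15.0 tiltz [ 4.e-04 -0.e+00 -1.e+00] w 0.4 F [ 1.  -0.4  3.7] q7 [-0.01 -0.65]
shift cm [-0.08 -0.1  -0.06] norm 0.1 turn -0.04
```

```bash
python3 -m crank '[[[0,0,0],0,90],[[0,0,0],0,90],[[0,0,0],0,90],[[0,0,-2],0,90],[[0,0,-4],0,90]]'; python3 -m crank '[[[0,0,-4.5],0,110],[[0,0,-4.5],0,110],[[0,0,-4.5],0,110],[[0,0,-1.5],5.2,110],[[-4.8,-0.8,0],0,110]]'; python3 -m crank '[[[-4.8,-0.8,0],0,110],[[-4.8,-0.8,0],0,110],[[-4.8,-0.8,0],0,110],[[-4.8,-0.8,0],0,110],[[-4.8,-0.8,0],0,110]]' 35; python3 go.py .4525 -.157 .05 9.8;python3 - <<'E'
from h import *
a,d=get_image("top"); b,_=get_image("side")
cv2.imwrite("pics/g5.png",np.hstack([cv2.resize(a[150:250,130:230,::-1],(400,400)),cv2.resize(b[100:200,180:280,::-1],(400,400))]))
P=cloud("top",d);m=(d>0)&(P[...,2]>.05)&(P[...,2]<.13)&(abs(P[...,1]-.163)<.04)&(abs(P[...,0]-.44)<.04)
print(m.sum(),np.percentile(P[m],[2,50,98],axis=0))
E
```

```text
clock: 27.05
position: [0.4408, 0.1621, 0.1098]
ee_rot: [-1.911, -2.489, 0.007]
force: [-0.0, 0.0, 0.5]
width: 0.644
clock: 27.55
position: [0.4439, 0.1208, 0.2646]
ee_rot: [2.017, 2.406, 0.013]
force: [1.5, -0.8, -0.7]
width: 0.569
clock: 28.05
position: [0.4436, -0.131, 0.2613]
ee_rot: [2.024, 2.402, -0.0]
force: [1.7, 0.1, 0.6]
width: 0.57
t 28.05 pos [ 0.4436 -0.131   0.2613] jaw 9.8 tiltz [ 3.e-04 -4.e-04 -1.e+00] w 0.57 F [1.7 0.1 0.6] q7 [0.64 0.23]
shift cm [-2.71  0.43 21.14] norm 21.3 turn -0.04
118 [[0.42537763 0.14092301 0.05340844]
 [0.44200892 0.15473715 0.07997323]
 [0.46044779 0.17582096 0.11325646]]
```

View pics/g5.png

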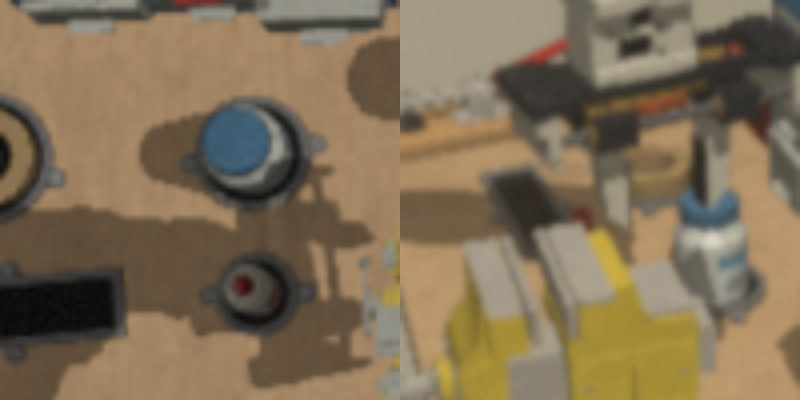

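Glue bottle seated upright in its recess at crop (255,290), released. Next, the screwdriver.

```bash
python3 -m crank '[[[-2.7,0.4,0],0,110],[[0,0,4.5],0,110],[[0,0,4.5],0,110],[[0,0,4.5],0,110],[[0,0,4.5],0,110]]';python3 -m crank '[[[0,0,2],0,110],[[0,0,0],0,110],[[0,0,0],0,110]]';  python3 go.py .4525 -.157 .0085 9.8;python3 - <<'E'
from h import *
a,d=get_image("top"); b,_=get_image("side")
s=monitor.observe(); R=Rn.from_rotvec(s['ee_rot']).as_matrix(); p=s['position'].copy(); 
f=lambda X:((proj("side",X)-[190,180])*4).round(0).tolist()
print('tips',f([p+R[:,1]*.026,p-R[:,1]*.026]),'handle mid',f([[.4525,-.157,.0125]]))
cv2.imwrite("pics/d1.png",np.hstack([cv2.resize(a[170:270,240:340,::-1],(400,400)),cv2.resize(b[180:280,190:290,::-1],(400,400))]))
E
```

```text
clock: 28.65
position: [0.4526, -0.1544, 0.0798]
ee_rot: [2.024, 2.402, 0.001]
force: [0.3, -1.1, 0.4]
width: 0.562
clock: 28.95
position: [0.4529, -0.1544, 0.0616]
ee_rot: [-2.024, -2.403, -0.0]
force: [0.3, -0.4, 0.8]
width: 0.568
t 28.95 pos [ 0.4529 -0.1544  0.0616] jaw 9.8 tiltz [-2.e-04  4.e-04 -1.e+00] w 0.568 F [ 0.3 -0.4  0.8] q7 [0.56 0.08]
shift cm [-0.25 -0.08  5.31] norm 5.3 turn -0.01
tips [[284.0, 129.0], [220.0, 150.0]] handle mid [[254.0, 195.0]]
```

View pics/d1.png

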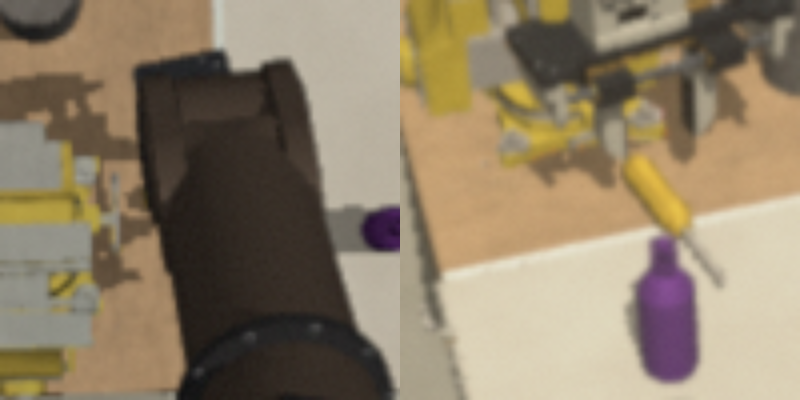

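Run:
```python
from h import *
np.set_printoptions(precision=3,suppress=True)
d=np.load("pics/top0d.npy"); P=cloud("top",d)
m=(d>0)&(P[...,1]<-.06)&(P[...,1]>-.125)&(P[...,0]>.33)&(P[...,0]<.57)&(P[...,2]>.02)
q=P[m]; print(len(q)); q=q[np.argsort(q[:,1])]; print(q[:25])
```

```text
197
[[ 0.457 -0.123  0.022]
 [ 0.453 -0.123  0.023]
 [ 0.45  -0.123  0.023]
 [ 0.447 -0.123  0.021]
 [ 0.443 -0.123  0.02 ]
 [ 0.454 -0.12   0.02 ]
 [ 0.45  -0.12   0.022]
 [ 0.446 -0.119  0.029]
 [ 0.45  -0.116  0.021]
 [ 0.447 -0.116  0.023]
 [ 0.443 -0.116  0.023]
 [ 0.407 -0.095  0.031]
 [ 0.404 -0.095  0.024]
 [ 0.466 -0.093  0.046]
 [ 0.463 -0.093  0.045]
 [ 0.459 -0.093  0.044]
 [ 0.456 -0.093  0.042]
 [ 0.453 -0.093  0.041]
 [ 0.45  -0.093  0.038]
 [ 0.446 -0.093  0.043]
 [ 0.443 -0.093  0.042]
 [ 0.44  -0.092  0.039]
 [ 0.436 -0.092  0.041]
 [ 0.433 -0.092  0.035]
 [ 0.431 -0.092  0.023]]
```

```bash
python3 -m crank '[[[-0.8,0,1],0,110],[[0,0,2],0,110],[[0,0,2],0,110],[[0,0,0.3],0,110],[[0,0,0],0,110]]';python3 -m crank '[[[0,0,0],0,110]]';  python3 go.py .4534 -.163 .0085 9.8
```

```text
clock: 29.55
position: [0.4539, -0.1632, 0.0082]
ee_rot: [-2.025, -2.402, 0.001]
force: [-0.7, 0.3, 1.2]
width: 0.567
clock: 29.65
position: [0.4546, -0.1631, 0.009]
ee_rot: [2.024, 2.401, 0.001]
force: [-0.3, 0.1, -0.2]
width: 0.563
t 29.65 pos [ 0.4546 -0.1631  0.009 ] jaw 9.7 tiltz [ 1.2e-03 -4.0e-04 -1.0e+00] w 0.563 F [-0.3  0.1 -0.2] q7 [0.52 0.03]
shift cm [ 0.03 -0.12  0.05] norm 0.1 turn -0.05
```

```bash
python3 -m crank '[[[0,0,0],0,255],[[0,0,0],0,255],[[0,0,0],0,255],[[0,0,0],0,255],[[0,0,0],0,255]]' 35; python3 go.py; python3 -m crank '[[[0,0,-1],0,255],[[0,0,-3],0,255],[[0,0,-4.5],0,255],[[0,0,-4.5],0,255],[[0,0,-4.5],0,255]]'; python3 -m crank '[[[0,0,-4.5],0,255],[[0,0,-2],0,255],[[0,0,0],0,255]]'; python3 go.py .430 .402 .24 3.9
python3 - <<'E'
from h import *
b,_=get_image("side")
cv2.imwrite("pics/d2.png",cv2.resize(b[100:260,170:330,::-1],(480,480)))
E
```

```text
clock: 30.15
position: [0.4541, -0.1629, 0.0084]
ee_rot: [2.024, 2.402, 0.0]
force: [-0.0, -0.4, 3.6]
width: 0.261
t 30.15 pos [ 0.4541 -0.1629  0.0084] jaw 9.8 tiltz [ 3.e-04 -2.e-04 -1.e+00] w 0.261 F [-0.  -0.4  3.6] q7 [0.52 0.03]
clock: 30.65
position: [0.4533, -0.1623, 0.1855]
ee_rot: [-2.023, -2.403, -0.0]
force: [0.4, -1.8, -0.8]
width: 0.258
clock: 30.95
position: [0.4555, -0.1629, 0.2519]
ee_rot: [2.021, 2.398, 0.003]
force: [0.7, -0.3, -1.6]
width: 0.261
t 30.95 pos [ 0.4555 -0.1629  0.2519] jaw 9.8 tiltz [ 0.0057 -0.0023 -1.    ] w 0.261 F [ 0.7 -0.3 -1.6] q7 [0.68 0.27]
shift cm [56.11  7.06  1.05] norm 56.6 turn 5.86
```

View pics/d2.png

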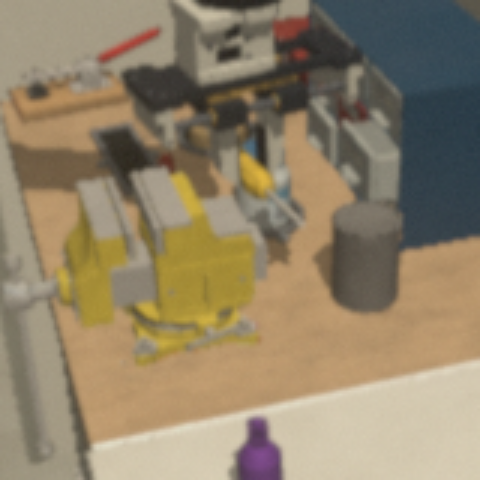

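```bash
python3 -m crank '[[[4.7,0.6,0],0,255],[[4.7,0.6,0],0,255],[[4.7,0.6,0],0,255],[[4.7,0.6,0],0,255],[[4.7,0.6,0],0,255]]'; python3 -m crank '[[[4.7,0.6,0],0,255],[[4.7,0.6,0],0,255],[[4.7,0.6,0],0,255],[[4.7,0.6,0],0,255],[[4.7,0.6,0],0,255]]'; python3 -m crank '[[[4.7,0.6,0],0,255],[[3,0.3,0],0,255],[[0,0,0],5.8,255],[[0,0,0],0,255],[[0,0,0],0,255]]'; python3 go.py .430 .402 .06 3.9
python3 - <<'E'
from h import *
a,d=get_image("top");b,_=get_image("side")
cv2.imwrite("pics/d3.png",np.hstack([cv2.resize(a[170:270,80:180,::-1],(400,400)),cv2.resize(b[50:210,120:280,::-1],(400,400))]))
E
```

```text
clock: 31.5
position: [0.4422, 0.0753, 0.2468]
ee_rot: [-2.024, -2.401, 0.003]
force: [1.7, -0.5, -1.5]
width: 0.257
clock: 32.0
position: [0.4323, 0.3116, 0.2465]
ee_rot: [-2.024, -2.402, 0.005]
force: [1.4, 0.2, -1.6]
width: 0.259
clock: 32.5
position: [0.429, 0.3869, 0.2469]
ee_rot: [2.14, 2.299, -0.004]
force: [0.6, 0.1, -0.9]
width: 0.259
t 32.5 pos [0.429  0.3869 0.2469] jaw 4.1 tiltz [-0.0014 -0.0021 -1.    ] w 0.259 F [ 0.6  0.1 -0.9] q7 [-0.32 -1.04]
shift cm [ 1.54  0.24 18.69] norm 18.8 turn 0.19
```

View pics/d3.png

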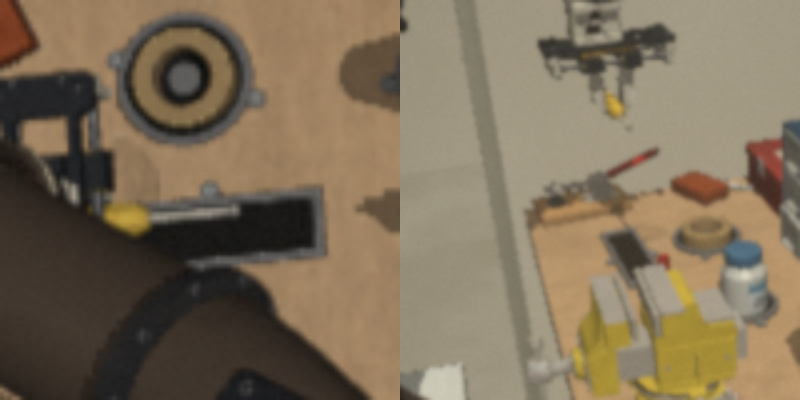

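```bash
python3 -m crank '[[[1.5,0.2,0],0,255],[[0,0,4.5],0,255],[[0,0,4.5],0,255],[[0,0,4.5],0,255],[[0,0,4],0,255]]'; python3 -m crank '[[[0,0,0],0,255],[[0,0,0],0,255]]'; python3 go.py .430 .402 .0115 3.9
python3 - <<'E'
from h import *
np.set_printoptions(precision=4,suppress=True)
a,d=get_image("top");b,_=get_image("side")
cv2.imwrite("pics/d4.png",np.hstack([cv2.resize(a[170:270,80:180,::-1],(400,400)),cv2.resize(b[100:200,180:280,::-1],(400,400))]))
E
```

```text
clock: 33.1
position: [0.4303, 0.403, 0.0713]
ee_rot: [-2.143, -2.297, 0.0]
force: [0.6, 0.9, -0.6]
width: 0.256
clock: 33.3
position: [0.4302, 0.4036, 0.0738]
ee_rot: [-2.143, -2.297, 0.001]
force: [-0.4, 1.1, 0.1]
width: 0.262
t 33.3 pos [0.4302 0.4036 0.0738] jaw 4.0 tiltz [-7.e-04  0.e+00 -1.e+00] w 0.262 F [-0.4  1.1  0.1] q7 [-0.41 -1.19]
shift cm [-0.16 -0.03  6.23] norm 6.2 turn 0.08
```

View pics/d4.png

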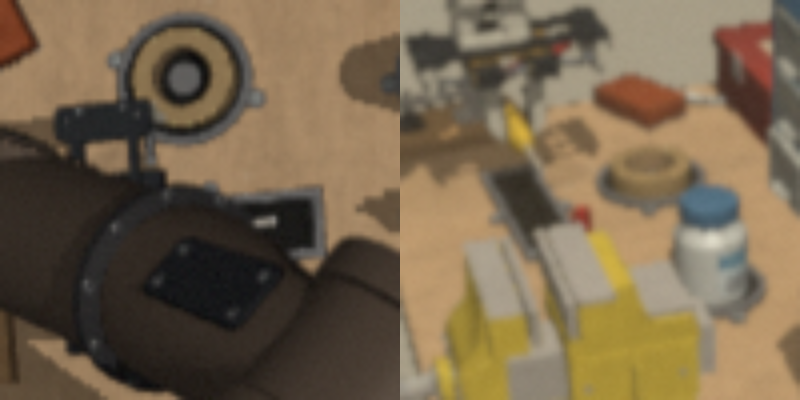

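Run:
```python
from h import *
print(rayplane("top",[[148.75,225],[144,226]],.078).round(4)); 
a=np.radians(3.9); print('expected at grasp tip',np.array([.4302,.4036])+.1065*np.array([np.sin(a),-np.cos(a)]))
c=np.array([.4322,.372]); print('tray end',c+.088*np.array([np.sin(a),-np.cos(a)]))
```

```text
[[0.4349 0.2979 0.078 ]
 [0.432  0.3133 0.078 ]]
expected at grasp tip [0.43744363 0.29734662]
tray end [0.43818535 0.28420378]
```

```bash
python3 -m crank '[[[-0.2,0,2],0,255],[[0,0,2],0,255],[[0,0,1.5],0,255],[[0,0,0.3],0,255],[[0,0,0],0,255]]'; python3 -m crank '[[[0,0,0],0,255],[[0,0,0],0,255]]'; python3 go.py .430 .402 .0115 3.9
```

```text
clock: 33.9
position: [0.4306, 0.4015, 0.0159]
ee_rot: [2.143, 2.297, 0.001]
force: [0.5, -0.1, -0.2]
width: 0.26
clock: 34.1
position: [0.4308, 0.4017, 0.0162]
ee_rot: [2.143, 2.297, 0.002]
force: [-0.1, -0.0, -2.0]
width: 0.262
t 34.1 pos [0.4308 0.4017 0.0162] jaw 4.0 tiltz [ 0.0011  0.0011 -1.    ] w 0.262 F [-0.1 -0.  -2. ] q7 [-0.44 -1.25]
shift cm [ 0.04 -0.08  0.47] norm 0.5 turn 0.05
```

```bash
python3 -m crank '[[[0,0,0.3],0,255],[[0,0,0.1],0,255],[[0,0,0],0,255]]'; python3 go.py .430 .402 .0115 3.9
```

```text
clock: 34.4
position: [0.4305, 0.4011, 0.0115]
ee_rot: [2.143, 2.296, 0.0]
force: [0.2, -0.5, 3.2]
width: 0.261
t 34.4 pos [0.4305 0.4011 0.0115] jaw 3.9 tiltz [ 4.e-04  0.e+00 -1.e+00] w 0.261 F [ 0.2 -0.5  3.2] q7 [-0.44 -1.25]
shift cm [ 0.09 -0.05 -0.  ] norm 0.1 turn 0.05
```

```bash
python3 -m crank '[[[0,0,0],0,120],[[0,0,0],0,120],[[0,0,0],0,120],[[0,0,-2],0,120],[[0,0,-4],0,120]]'; python3 -m crank '[[[0,0,-4.5],0,120],[[0,0,-4.5],0,120],[[0,0,-4.5],0,120],[[0,0,-4.5],0,120],[[-4.8,0,0],0,120]]'; python3 -m crank '[[[-4.8,0,0],0,120],[[-4.8,0,0],0,120],[[-4.8,0,0],0,120],[[-4.8,0,0],0,120],[[-4.8,0,0],0,120]]'; python3 -m crank '[[[-4.8,0,0],0,120],[[-4.8,0,0],0,120],[[-4.8,0,0],0,120],[[-4.8,0,0],0,120],[[0,0,0],0,120]]'; python3 -m crank '[[[0,0,0],0,120],[[0,0,0],0,120]]'
python3 - <<'E'
from h import *
np.set_printoptions(precision=4,suppress=True)
a,d=get_image("top");b,_=get_image("side")
cv2.imwrite("pics/f1.png",cv2.resize(a[150:260,90:240,::-1],None,fx=5,fy=5,interpolation=cv2.INTER_CUBIC)); cv2.imwrite("pics/f2.png",b[:,:,::-1]); cv2.imwrite("pics/f3.png",a[:,:,::-1])
P=cloud("top",d)
a0=np.radians(3.9); ax=np.array([np.sin(a0),-np.cos(a0)])
Q=(P[...,:2]-[.4322,.372]); l=Q@ax; t=Q@np.array([np.cos(a0),np.sin(a0)])
m=(d>0)&(abs(t)<.06)&(P[...,2]>.016)&(P[...,2]<.05)&(abs(l)<.12)
print('handle',m.sum(),'along',np.percentile(l[m],[1,50,99]),'across',np.percentile(t[m],[1,50,99]),'z',np.percentile(P[m][:,2],[5,50,95]))
for n,l in (("tape",(.563,.395)),("jar",(.562,.165)),("glue",(.442,.162))):
    m=(d>0)&(np.hypot(P[...,0]-l[0],P[...,1]-l[1])<.045)&(P[...,2]>.015); print(n,np.percentile(P[m][:,2],[50,95]))
for n in ("tin_dark","can_cream"): print(n,[ (round(x['score'],2),x['location']) for x in look_for(n,"top")[:1]])
E
```

```text
clock: 34.9
position: [0.4291, 0.3993, 0.0692]
ee_rot: [-2.143, -2.297, 0.009]
force: [0.9, 1.2, 0.3]
width: 0.528
clock: 35.4
position: [0.4331, 0.3615, 0.258]
ee_rot: [-2.132, -2.303, -0.021]
force: [1.7, 1.4, 0.5]
width: 0.529
clock: 35.9
position: [0.45, 0.1118, 0.2513]
ee_rot: [2.143, 2.296, 0.0]
force: [0.4, -0.3, 1.0]
width: 0.532
clock: 36.4
position: [0.4631, -0.0851, 0.2507]
ee_rot: [2.154, 2.285, -0.004]
force: [-0.3, 0.1, 0.0]
width: 0.526
clock: 36.6
position: [0.4634, -0.0764, 0.2512]
ee_rot: [-2.141, -2.298, -0.001]
force: [0.7, 0.2, -0.7]
width: 0.527
handle 210 along [-0.0747 -0.0217  0.0738] across [-0.012  -0.0006  0.0213] z [0.0174 0.0235 0.0304]
tape [0.0269 0.0331]
jar [0.0945 0.1037]
glue [0.0775 0.1094]
tin_dark [(0.76, [0.6277, -0.0238, 0.0909])]
can_cream [(0.85, [0.5916, -0.51, 0.1541])]
```

View pics/f1.png

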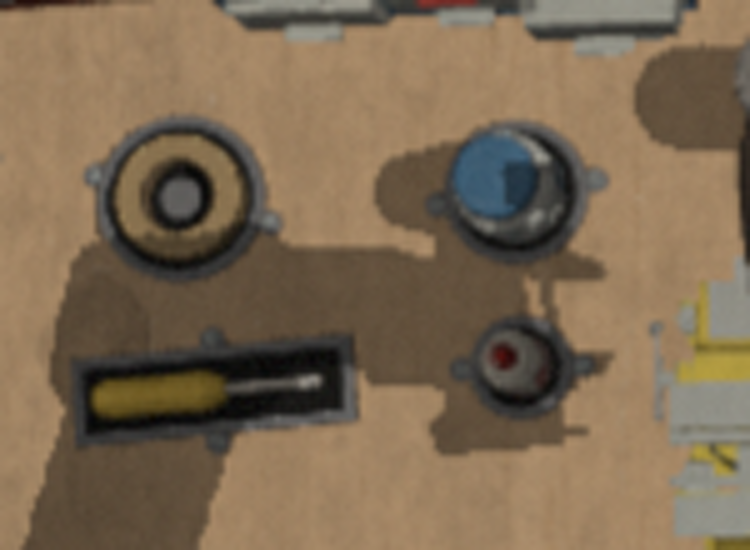

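View pics/f2.png

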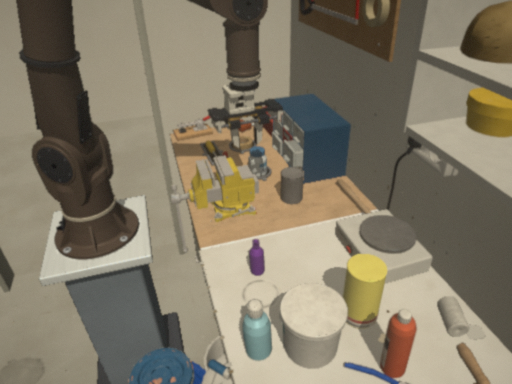

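View pics/f3.png

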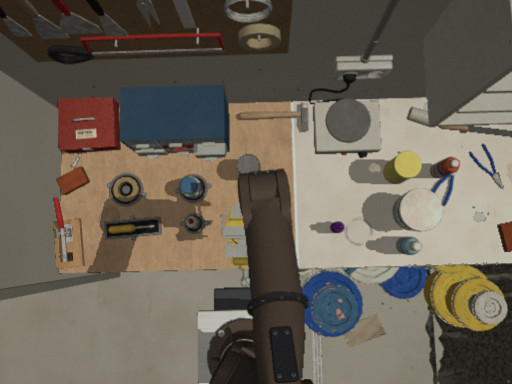

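The final views show all four seated: tape at crop (180,200) round the post, jar at (510,190), glue bottle at (517,365), and screwdriver inside the long recess at (210,390). Both tins are where they were, the purple bottle is standing, and the arm is clear.

```bash
python3 -c "
from cell import workorder; print(workorder.sign_off())"
```

```text
the job is handed in; nothing more can be done
None
```

I put the tape roll, the jar, the white glue bottle and the screwdriver into their matching trays, in that order. All were let go, and the job was handed in at about 37 s of the 138 s allowed.

My last checks were from the final pictures, depth readings and contact forces:
- **Tape:** it sits round the post, with its top at 27 mm as expected.
- **Jar:** it stands inside its rim. The top read 99 mm just after release, which is the right height. The last reading was partly in shadow and less exact, at 95–104 mm.
- **Glue bottle:** it stands upright inside its recess, and the arm felt the floor at the expected height.
- **Screwdriver:** it lies fully inside the long recess, and the arm felt the floor at the expected height.
- **Everything else:** in the pictures the dark grey tin, the tall yellow tin and the purple bottle look unmoved. The finder put the yellow tin at the same spot as at the start. The dark tin was partly hidden by the arm, so its reading (about 1 cm different) is less certain. The arm stood clear above the vice.

No check failed.

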